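# Lock the clamping jig with its curved pin

### The job

Lock the clamping jig: pick up the curved pin (not the straight one), swing its bar round its own arc through the eye of the clamp, and push on until its tip has slid the rubber-faced keeper fully home against its end stop. Keep it pressed there with about 8 N for half a second, then let go and leave the pin standing on the jig plate, threaded through the eye; be gentle, with never more than 12 N between the pin and the eye or the rubber bumper, and do not disturb the other things on the bench.

Things in the scene. Friction and masses are not known exactly. Their poses are not given: they have to be found in the camera images.
- pin: Curved steel pin, about 0.3 kg. Origin: centre of the underside of its round foot (36 mm diameter, 9 mm high), on which it stands; own z up. Over the origin a flat upright grip, 24 mm along own x, 14 mm along own y (pinch these 14 mm), from 8 to 88 mm above the underside. A level round bar, 9 mm diameter, centre line 20 mm above the underside, curves from the grip to a rounded tip.
- pin_axis (a point): centre of the arc of the curved pin's bar; own frame (55, 0, 20) mm. The bar's arc, 55 mm radius, runs from the grip 115 degrees anticlockwise seen from above (leaving the grip towards own -y) to the tip. To thread it, turn the pin anticlockwise seen from above about this point.
- pin_tip (a point): centre of the rounded end (4.5 mm radius) of the curved pin's bar; own frame (78.2, -49.8, 20) mm
- pin_seat (a point): point on the centre line of the curved pin's bar, 45 degrees of arc from the grip (own frame 16.1, -38.9, 20 mm); it lies in or within 8 mm of the eye when the pin is home
- jig: Clamping jig fixed to the bench: steel plate 185 x 235 mm, top 12 mm above the origin; own z up. Origin: underside of the plate, below jig_axis. Clamp strap and pivot block stand on its -y side, the keeper on its +x side, both up to 48 mm above the origin; the plate is clear for the pin's foot from 50 to 250 degrees (anticlockwise from jig x about the origin).
- jig_axis (a point): point 20 mm above the plate, over the jig's origin. The pin's arc centre must lie here while it is threaded. Home, the pin's x axis is turned 37 to 53 degrees anticlockwise from the jig's; with the tip just short of the eye, 35 degrees clockwise.
- eye: the clamp's eye: a fixed steel ring standing upright on the jig's -y side, outer diameter 32 mm, bore 13 mm, 10 mm thick, bore level along the jig's x. Origin: middle of the bore's end face on the side where the pin enters (jig x = -5 mm)
- eye_centre (a point): middle of the bore of the eye: jig frame (0, -55, 32) mm, 20 mm above the plate top; so the bar passes level through it when the pin's foot rests on the plate
- bumper: the keeper: steel block on a slide, with an 18 mm rubber disc on its face. Origin: centre of the rubber face the pin's tip pushes, 20 mm above the plate; own y is the push direction, 70 degrees anticlockwise from jig x. It slides 8 to 12 mm with dry friction of about 2 N (no spring, stays where left) to a hard stop. The stop's place is hand-set: tip 62 to 78 degrees of arc beyond the eye; find it by feel
- straight_pin: bystander: a pin with the same foot and grip (origin under the foot) but a straight 85 mm bar along own +x
- spray_can: bystander: white can, 56 mm diameter, 170 mm high, origin under its centre
- screw_pot: bystander: small open steel pot, 70 mm diameter, 50 mm high, origin under its centre
- wrench: bystander: wrench lying on the bench, origin under its middle

How it is judged:
On the way, in this order (a step that is already met when the one before it is completed fails the run):
1. the tip of the curved pin is in the eye (distance between pin_tip and eye_centre below 0.006 m).
2. the pin, threaded through the eye, presses the keeper against its end stop with more than 5 N for 0.3 s (distance between pin_seat and eye_centre below 0.012 m and distance of bumper from where it was at the start of the episode above 0.006 m and contact force between pin and bumper above 5 N), for 0.3 s.
At the end, for the whole second after the job is handed in: The curved pin stands upright (0.12 rad), at rest, on the jig plate (within 4 mm), its bar through the eye (seat point within 14 mm of the eye's centre, tip's centre within 10 mm of the bumper's face), and the keeper left pushed in more than 6 mm from its start (distance between pin_seat and eye_centre below 0.014 m and horizontal distance between pin_tip and bumper below 0.01 m and distance of bumper from where it was at the start of the episode above 0.006 m and angle between pin's own z axis and vertical below 0.12 rad and z of pin in the frame of jig below 0.016 m and linear speed of pin below 0.02 m/s); the robot touches nothing.
It fails at once if more than 12 N between the pin and the eye (contact force between pin and eye above 12 N).
It fails at once if more than 12 N between the pin and the bumper (contact force between pin and bumper above 12 N).
It fails at once if a bystander is disturbed (moved more than 20 mm) (distance of any of straight_pin, spray_can, screw_pot, wrench from where it was at the start of the episode above 0.02 m).
It also fails if it takes over 72 s, if anything falls off the work surface, if the arm or the gripper's body presses on something with over 40 N, if the wrist force passes 120 N, or if a joint passes its speed limit or range.

### The arm

A 6-joint arm with a two-finger parallel gripper is mounted at the origin on the work surface. World frame = base frame: x ahead of the robot, y to its left, z up, the work surface at z = 0. Lengths are in m, angles in rad, forces in N, time in s.
With the tool pointing down it reaches from about 0.35 to 0.975 m from the base axis. Payload 17.4 kg.
Tool frame: the origin (TCP) lies at the very end of the fingers, on their centre line; the grasp point (between the pads) lies 19 mm behind it; x points along the fingers, y is the direction in which the jaws open and shut, and the axes are right-handed (so a half turn about x gives the same grasp; the last joint's range is limited). The gripper opens to 85 mm and grips with 20 to 120 N. Pads are 22 mm wide; open, the fingers measure 114 mm over their backs; the gripper's body (76 mm by 85 mm) begins 54 mm behind the grasp point. The pads swing forward as they close: fully open they stand 13 mm farther back than shut.
Start: joints at [1.148, 0.116, 1.442, -0, 1.584, -0.038], TCP at [0.253, 0.626, 0.231] pointing down, gripper open.
Joint ranges: [-2.83, 2.83], [-0.83, 2.19], [0.07, 2.5], [-1.14, 4.28], [0.01, 3], [-2.97, 2.97]. Speed limits (rad/s): [1.89, 1.89, 2.22, 3.14, 3.14, 3.14].

### API

Orientations are given as a unit quaternion [w, x, y, z].
In Python, from cell import env gives the robot as it stands.
- The arm moves only by the tool carry_out, never from a script. Its argument "commands" is a list of rows, each an object with "linear": the shift along the tool's x, y, z each as a share of 0.3 m, from -1 to 1, a list of three; "twist": the turn, a rotation vector about the tool's x, y, z each as a share of 45 degrees, from -1 to 1, a list of three; "jaw": the gripper command: -1 is shut, 1 is fully open, values between are in proportion. In form: [{"linear": [x, y, z], "twist": [ax, ay, az], "jaw": jaw}, ...]. A call has 1 to 8 rows; each row shifts and turns the commanded pose from where the row before left it, along the tool's axes as they then stand; what a row does not reach is not made up. A row lasts 1/10 s, in which the tool goes at most 50 mm and 8.59 degrees, less where a joint would pass 70% of its speed; a pose out of reach is approached as far as the arm can. A call with a number of a shift or a turn outside -1 to 1 is refused whole. A call with a gripper value outside its range is refused whole. The fingers move at their own pace and stop on an object; "squeeze" is the grip in N (left out, the last holds). Time passes only in rows, so rows that do not move let the fingers close. It gives the time, the measured TCP pose, the force and the opening at its end, in the units of the state.
- env.sense(): the state, without advancing time (a new reading comes with each control period).
- env.capture(name): name is "scene" or "side" or "wrist"; returns a dict with "color" (400x640x3 uint8, red, green, blue), "depth" (400x640 float32, m along the optical axis (not along the pixel's ray), 0 where there is no reading), "vfov" (degrees; the focal length in pixels is half the picture's height over the tangent of half this angle, whatever the lens; pixels are square), "cx", "cy" (the principal point, pixels), "extrinsics" (4x4, takes a point from world to camera coordinates); the wrist camera has in their place "hand_eye" (4x4, takes a point from camera to tool coordinates, whose origin is the TCP and whose axes are the tool frame's). Camera axes: x right, y down, z forward; pixel columns grow to the right and rows downward; lengths in m; the calibration is good to about 2 mm. A picture is of the moment at which its call begins: read the wrist's pose just before it.
- env.sign_off(): hands the job in, once; it reports no verdict.
Trained networks look in the newest picture that a camera, given by its name, has taken for a name from the list of things; names that differ only in an ending like _2 or _b are one class to them, and where a whole thing is asked for, a point or a joint stands for the part that bears it (a point fixed in the world has none). Each returns a list of dicts, best first, with "conf" (0 to 1); they miss things now and then, are a little off and sometimes report something else, mostly with a low value. They report only what shows in the picture. A call takes as long as a camera call.
- env.cut_out(camera, name): "region" (400x640 bool, what is visible of it) and "at" ([column, row] in pixels, amid what is visible of it).
- env.tip_of(camera, name): "at" ([column, row] in pixels: a listed point, or the origin of a listed thing).
The state is a dict: "t": time; "joint_positions": joint angles; "dq": joint speeds; "joint_efforts": joint torques, N m; "tcp_pos": TCP position; "eef_rot": TCP orientation; "contact_force": force on the tool from outside, world axes, zero at the start; "wrist_torque": the same for the moment, N m; "gripper_width": opening from 0.0 (shut) to 1.0 (fully open).
Only numpy, scipy, OpenCV 4.12 (cv2) and the standard library are available. Lean on these libraries where they do the work, as an engineer would, in place of code of your own. Each camera call takes 0.05 s, during which the arm holds its last target.

## Working session

There is one attempt and no reset: what is moved stays moved. The work goes in short steps, Python scripts to look and compute and a tool call to move; the robot and the scene stay as the last step left them, time stands still between calls to the robot, and variables do not carry over. Pictures are saved under pics/ and viewed, and the job is handed in when it is done.

Besides the shell and the picture viewer there is one more tool, called after "Emit:" by a JSON object that holds its "op" and its "data", one argument or row to a line. carry_out: Moves the arm, as the interface text tells. Its arguments: {"type":"object","properties":{"commands":{"type":"array"},"squeeze":{"type":"number"}},"required":["commands"]}

```bash
ls; mkdir -p pics
python3 - <<'E'
from cell import env
import cv2
s=env.sense(); print(s)
for n in ["scene","side","wrist"]:
    c=env.capture(n); cv2.imwrite(f"pics/{n}0.png",c["color"][:,:,::-1])
    print(n,c["vfov"],c["cx"],c["cy"],c.get("extrinsics",c.get("hand_eye")))
E
```

```text
pics
{'t': 0.0, 'joint_positions': array([ 1.14822462e+00,  1.16492509e-01,  1.44226906e+00, -4.11050248e-06,
        1.58398185e+00, -3.78097041e-02]), 'dq': array([ 0.00020194, -0.00131347, -0.00031081, -0.00234668,  0.00199575,
       -0.00099173]), 'joint_efforts': array([-5.09098070e-03, -7.31984639e+01, -6.32477331e+01, -2.74382937e-04,
        6.43251609e-03,  7.00294777e-05]), 'tcp_pos': array([0.25329256, 0.62547306, 0.23055541]), 'eef_rot': array([ 0.69397039,  0.13479989,  0.69415321, -0.1355928 ]), 'contact_force': array([-0.07310013,  1.85991945, -0.7867145 ]), 'wrist_torque': array([ 0.01864309,  0.02387531, -0.00486159]), 'gripper_width': 1.003697330603307}
scene 50.052946842795414 323.16545519945606 201.7071879453657 [[-0.67235468  0.74022227  0.00319142  0.41608625]
 [ 0.61062125  0.55706296 -0.56286993 -0.28823473]
 [-0.41842668 -0.37649948 -0.82653933  1.17806203]
 [ 0.          0.          0.          1.        ]]
side 54.41057730695662 320.7217296700118 199.64095603227307 [[-0.94291565 -0.3328063   0.0122491   0.53614595]
 [-0.21246746  0.57283109 -0.79165783  0.18869787]
 [ 0.25645205 -0.74906909 -0.61084191  0.56871213]
 [ 0.          0.          0.          1.        ]]
wrist 66.01404213050255 314.6083797129617 201.15133997848562 [[ 3.34692194e-04 -2.66779367e-01  9.63757572e-01 -1.43610601e-01]
 [ 9.99999857e-01  4.92404458e-04 -2.10975044e-04  7.59581370e-04]
 [-4.18274736e-04  9.63757504e-01  2.66779493e-01 -6.61142129e-02]
 [ 0.00000000e+00  0.00000000e+00  0.00000000e+00  1.00000000e+00]]
```

View pics/scene0.png

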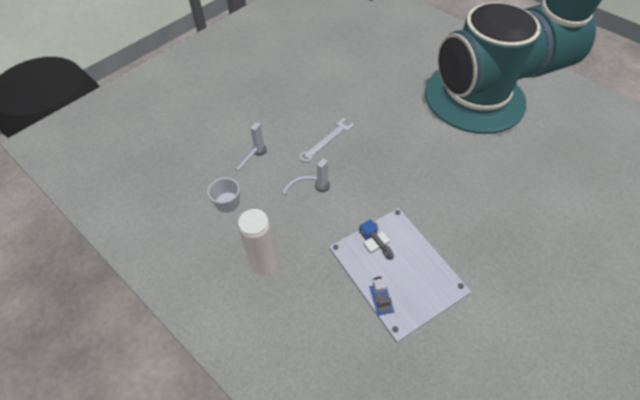

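View pics/side0.png

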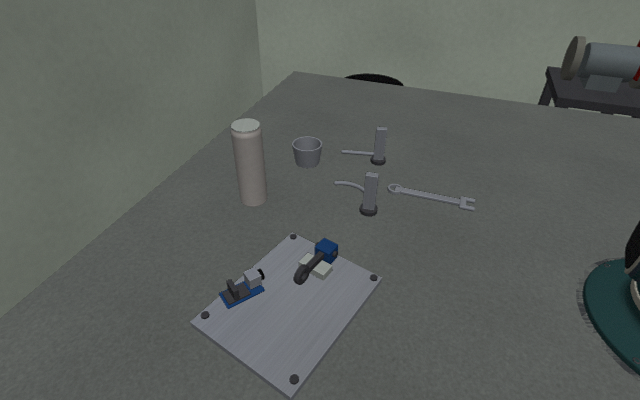

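View pics/wrist0.png

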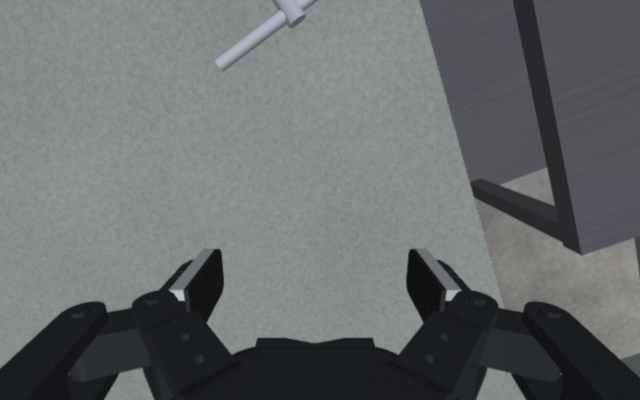

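The curved pin is at about (322,176) in the scene view and the straight pin at (258,138). The jig plate is at about (400,275), with the eye near (387,252) and the keeper near (381,295). Next I'll measure their positions.

```bash
cat > h.py <<'E'
from cell import env
import numpy as np, cv2
from scipy.spatial.transform import Rotation as R
def f(c): return 200/np.tan(np.radians(c["vfov"]/2))
def Twc(c,s=None):
    if "extrinsics" in c: return np.linalg.inv(c["extrinsics"])
    q=s["eef_rot"]; T=np.eye(4); T[:3,:3]=R.from_quat([q[1],q[2],q[3],q[0]]).as_matrix(); T[:3,3]=s["tcp_pos"]
    return T@c["hand_eye"]
def ray(c,T,uv):
    d=np.array([(uv[0]-c["cx"])/f(c),(uv[1]-c["cy"])/f(c),1.]); return T[:3,3],T[:3,:3]@d
def atz(c,T,uv,z):
    o,d=ray(c,T,uv); return o+d*(z-o[2])/d[2]
def proj(c,T,p):
    q=np.linalg.inv(T)@np.append(p,1); return np.array([c["cx"]+f(c)*q[0]/q[2],c["cy"]+f(c)*q[1]/q[2]])
def tri(rs):
    A=np.zeros((3,3));b=np.zeros(3)
    for o,d in rs:
        d=d/np.linalg.norm(d);P=np.eye(3)-np.outer(d,d);A+=P;b+=P@o
    p=np.linalg.solve(A,b)
    return p,[np.linalg.norm((np.eye(3)-np.outer(d,d)/(d@d))@(p-o)) for o,d in rs]
def cloud(c,T,mask):
    v,u=np.nonzero(mask&(c["depth"]>0)); z=c["depth"][v,u]
    P=np.stack([(u-c["cx"])/f(c)*z,(v-c["cy"])/f(c)*z,z],1)
    return P@T[:3,:3].T+T[:3,3]
E
python3 - <<'E'
from h import *
np.set_printoptions(precision=4,suppress=True)
C={n:env.capture(n) for n in("scene","side")}
for nm in ["pin","pin_tip","pin_axis","pin_seat","jig","jig_axis","eye","eye_centre","bumper","straight_pin","spray_can","screw_pot","wrench"]:
    rs=[]
    for n,c in C.items():
        r=env.tip_of(n,nm)
        print(nm,n,[(np.round(x["at"],1).tolist(),round(x["conf"],2)) for x in r[:3]])
        if r: rs.append(ray(c,Twc(c),r[0]["at"]))
    if len(rs)==2: print("   ",*tri(rs))
E
```

```text
pin scene [([321.1, 187.8], 0.71)]
pin side [([367.1, 212.6], 0.65)]
    [ 0.5075 -0.1077 -0.0091] [np.float64(0.0003181257105550742), np.float64(0.00031812571055511854)]
pin_tip scene [([280.9, 194.2], 0.56)]
pin_tip side [([333.9, 184.4], 0.89), ([366.6, 192.3], 0.69)]
    [ 0.5931 -0.1541  0.009 ] [np.float64(0.00021591327924790828), np.float64(0.00021591327924814704)]
pin_axis scene [([307.7, 195.4], 0.77)]
pin_axis side [([340.5, 200.5], 0.56)]
    [ 0.56   -0.1004  0.0159] [np.float64(0.00306475159684932), np.float64(0.0030647515968492646)]
pin_seat scene [([305.2, 178.6], 0.55)]
pin_seat side [([367.3, 187.8], 0.84), ([341.7, 203.0], 0.64)]
    [ 0.523  -0.1438  0.0195] [np.float64(0.0061025233495306625), np.float64(0.006102523349530827)]
jig scene [([401.0, 280.4], 0.68), ([325.6, 138.2], 0.21)]
jig side [([280.8, 311.5], 0.86), ([255.6, 194.6], 0.65), ([377.0, 158.9], 0.3)]
    [ 0.5724  0.1728 -0.0049] [np.float64(0.000908112092329849), np.float64(0.0009081120923298458)]
jig_axis scene [([401.1, 275.1], 0.76)]
jig_axis side [([276.0, 295.8], 0.97)]
    [0.5786 0.1715 0.0283
[... 666 characters left out ...]
 158.0], 0.74)]
    [ 0.5342 -0.28    0.0123] [np.float64(0.003132366066379296), np.float64(0.003132366066379311)]
spray_can scene [([259.9, 263.1], 0.89)]
spray_can side [([253.0, 194.7], 0.66)]
    [ 0.7419 -0.066   0.0033] [np.float64(0.0013535971062568753), np.float64(0.0013535971062567935)]
screw_pot scene [([228.6, 201.9], 0.86)]
screw_pot side [([306.5, 162.6], 0.86)]
    [ 0.6851 -0.232  -0.0017] [np.float64(0.0013429555313570788), np.float64(0.0013429555313570446)]
wrench scene [([326.1, 138.0], 0.86), ([259.2, 263.8], 0.73), ([305.8, 179.0], 0.28)]
wrench side [([433.0, 199.5], 0.7)]
    [ 0.3854 -0.202  -0.0084] [np.float64(0.002810322394350215), np.float64(0.0028103223943502214)]
```

```bash
cat >> h.py <<'E'
def Rt(s):
    q=s["eef_rot"]; return R.from_quat([q[1],q[2],q[3],q[0]]).as_matrix()
def Rdown(yaw):  # tool y at world angle yaw, x down
    x=np.array([0,0,-1.]);y=np.array([np.cos(yaw),np.sin(yaw),0]);return np.stack([x,y,np.cross(x,y)],1)
def plan(p,Rd,s=None,n=None,show=True):
    s=s or env.sense(); R0=Rt(s); dp=R0.T@(np.array(p)-s["tcp_pos"]); rv=R.from_matrix(R0.T@Rd).as_rotvec()
    N=n or int(max(np.ceil(np.linalg.norm(dp)/0.045),np.ceil(np.degrees(np.linalg.norm(rv))/7.5),1))
    # rows: constant twist, constant WORLD step -> tool-frame step differs per row
    out=[]
    for i in range(N):
        Ri=R0@R.from_rotvec(rv*i/N).as_matrix()
        l=Ri.T@(np.array(p)-s["tcp_pos"])/N/0.3
        out.append((np.round(l,4).tolist(),np.round(rv/N/(np.pi/4),4).tolist()))
    for o in out: print('{"linear":%s,"twist":%s}'%o)
    return out
def rep():
    s=env.sense();Rr=Rt(s);print("t",round(s["t"],2),"tcp",np.round(s["tcp_pos"],4),"yaw",round(float(np.degrees(np.arctan2(Rr[1,1],Rr[0,1]))),2),"xax",np.round(Rr[:,0],4),"F",np.round(s["contact_force"],2),"j",np.round(s["joint_positions"],3),"w",round(s["gripper_width"],3));return s
E
python3 - <<'E'
from h import *
s=rep();print(Rt(s))
E
```

```text
t 1.55 tcp [0.2534 0.6256 0.2313] yaw 67.95 xax [ 0.  0. -1.] F [ 0.29 -0.02  0.4 ] j [ 1.148  0.116  1.442 -0.     1.584 -0.038] w 1.002
[[ 3.57100692e-05  3.75353931e-01  9.26881559e-01]
 [ 3.25681007e-05  9.26881559e-01 -3.75353932e-01]
 [-9.99999999e-01  4.35906868e-05  2.08744399e-05]]
```

Run:
```python
from h import *
Rd=Rdown(np.radians(71)); t=np.array([0.59,0.135,0.17]); p=t-Rd[:,2]*0.03
print(p); plan(p,Rd)
```

```text
[0.56163444 0.14476704 0.17      ]
{"linear":[0.0157, -0.0846, 0.1195],"twist":[-0.0052, 0.0, -0.0]}
{"linear":[0.0157, -0.0851, 0.1192],"twist":[-0.0052, 0.0, -0.0]}
{"linear":[0.0157, -0.0856, 0.1188],"twist":[-0.0052, 0.0, -0.0]}
{"linear":[0.0157, -0.0861, 0.1185],"twist":[-0.0052, 0.0, -0.0]}
{"linear":[0.0157, -0.0866, 0.1181],"twist":[-0.0052, 0.0, -0.0]}
{"linear":[0.0157, -0.087, 0.1178],"twist":[-0.0052, 0.0, -0.0]}
{"linear":[0.0157, -0.0875, 0.1174],"twist":[-0.0052, 0.0, -0.0]}
{"linear":[0.0157, -0.088, 0.1171],"twist":[-0.0052, 0.0, -0.0]}
{"linear":[0.0157, -0.0885, 0.1167],"twist":[-0.0052, 0.0, -0.0]}
{"linear":[0.0157, -0.089, 0.1163],"twist":[-0.0052, 0.0, -0.0]}
{"linear":[0.0157, -0.0894, 0.116],"twist":[-0.0052, 0.0, -0.0]}
{"linear":[0.0157, -0.0899, 0.1156],"twist":[-0.0052, 0.0, -0.0]}
{"linear":[0.0157, -0.0904, 0.1152],"twist":[-0.0052, 0.0, -0.0]}
```

Emit:
{"op": "carry_out", "data": {
  "commands": [
    {"linear": [0.0157, -0.085, 0.119], "twist": [-0.0052, 0, 0], "jaw": 1},
    {"linear": [0.0157, -0.085, 0.119], "twist": [-0.0052, 0, 0], "jaw": 1},
    {"linear": [0.0157, -0.086, 0.119], "twist": [-0.0052, 0, 0], "jaw": 1},
    {"linear": [0.0157, -0.086, 0.1185], "twist": [-0.0052, 0, 0], "jaw": 1},
    {"linear": [0.0157, -0.0866, 0.118], "twist": [-0.0052, 0, 0], "jaw": 1},
    {"linear": [0.0157, -0.087, 0.1178], "twist": [-0.0052, 0, 0], "jaw": 1},
    {"linear": [0.0157, -0.0875, 0.1174], "twist": [-0.0052, 0, 0], "jaw": 1}
  ]
}}

```text
t: 2.25
tcp_pos: [0.4197, 0.365, 0.1984]
eef_rot: [0.696, 0.125, 0.696, -0.125]
contact_force: [0.4, 0.9, 0.2]
gripper_width: 1.0
```

Run:
```python
from h import *
rep()
Rd=Rdown(np.radians(71)); t=np.array([0.59,0.135,0.17]); p=t-Rd[:,2]*0.03
plan(p,Rd,n=8)
```

```text
t 2.25 tcp [0.4197 0.365  0.1984] yaw 69.61 xax [ 5.e-04  3.e-04 -1.e+00] F [0.35 0.9  0.18] j [ 0.67  -0.134  1.743 -0.     1.532 -0.545] w 1.0
{"linear":[0.0118, -0.0654, 0.0874],"twist":[-0.0039, 0.0001, -0.0001]}
{"linear":[0.0118, -0.0657, 0.0872],"twist":[-0.0039, 0.0001, -0.0001]}
{"linear":[0.0118, -0.066, 0.087],"twist":[-0.0039, 0.0001, -0.0001]}
{"linear":[0.0118, -0.0662, 0.0868],"twist":[-0.0039, 0.0001, -0.0001]}
{"linear":[0.0118, -0.0665, 0.0866],"twist":[-0.0039, 0.0001, -0.0001]}
{"linear":[0.0118, -0.0667, 0.0864],"twist":[-0.0039, 0.0001, -0.0001]}
{"linear":[0.0118, -0.067, 0.0862],"twist":[-0.0039, 0.0001, -0.0001]}
{"linear":[0.0118, -0.0673, 0.086],"twist":[-0.0039, 0.0001, -0.0001]}
```

Emit:
{"op": "carry_out", "data": {
  "commands": [
    {"linear": [0.0118, -0.0654, 0.0874], "twist": [-0.004, 0, 0], "jaw": 1},
    {"linear": [0.0118, -0.0657, 0.0872], "twist": [-0.004, 0, 0], "jaw": 1},
    {"linear": [0.0118, -0.066, 0.087], "twist": [-0.004, 0, 0], "jaw": 1},
    {"linear": [0.0118, -0.0662, 0.0868], "twist": [-0.004, 0, 0], "jaw": 1},
    {"linear": [0.0118, -0.0665, 0.0866], "twist": [-0.004, 0, 0], "jaw": 1},
    {"linear": [0.0118, -0.0667, 0.0864], "twist": [-0.004, 0, 0], "jaw": 1},
    {"linear": [0.0118, -0.067, 0.0862], "twist": [-0.004, 0, 0], "jaw": 1},
    {"linear": [0.0118, -0.067, 0.086], "twist": [-0.004, 0, 0], "jaw": 1}
  ]
}}

```text
t: 3.05
tcp_pos: [0.5616, 0.1452, 0.17]
eef_rot: [0.698, 0.117, 0.697, -0.116]
contact_force: [-0.1, 0.6, -0.2]
gripper_width: 1.001
```

Emit:
{"op": "carry_out", "data": {
  "commands": [
    {"linear": [0, 0, 0], "twist": [0, 0, 0], "jaw": 1},
    {"linear": [0, 0, 0], "twist": [0, 0, 0], "jaw": 1}
  ]
}}

```text
t: 3.25
tcp_pos: [0.5611, 0.146, 0.1699]
eef_rot: [0.697, 0.117, 0.698, -0.117]
contact_force: [-0.7, 0.5, 0.2]
gripper_width: 0.997
```

Run:
```python
from h import *
np.set_printoptions(precision=4,suppress=True)
s=rep(); c=env.capture("wrist"); T=Twc(c,s)
np.savez("jigview.npz",T=T,**{k:c[k] for k in("color","depth","vfov","cx","cy")})
cv2.imwrite("pics/w1.png",c["color"][:,:,::-1])
for nm,z in [("jig_axis",.032),("jig",0),("eye",.032),("eye_centre",.032),("bumper",.032)]:
    for x in env.tip_of("wrist",nm)[:2]: print(nm,np.round(x["at"],1),round(x["conf"],2),atz(c,T,x["at"],z))
```

```text
t 3.25 tcp [0.5611 0.146  0.1699] yaw 70.95 xax [-0.0004  0.0001 -1.    ] F [-0.73  0.49  0.17] j [ 0.211 -0.068  1.728  0.     1.481 -1.028] w 0.997
jig_axis [345.9 194.7] 0.68 [0.5761 0.1727 0.032 ]
jig_axis [343.2 185.5] 0.56 [0.5668 0.173  0.032 ]
jig [343.3 185.2] 0.84 [0.5743 0.1738 0.    ]
eye [289.7 188.3] 0.75 [0.553  0.1248 0.032 ]
eye_centre [ 73.9 209.1] 0.72 [ 0.5049 -0.0773  0.032 ]
eye_centre [287.4 193.8] 0.68 [0.5573 0.1209 0.032 ]
bumper [327.9 244.8] 0.62 [0.619  0.1406 0.032 ]
```

View pics/w1.png

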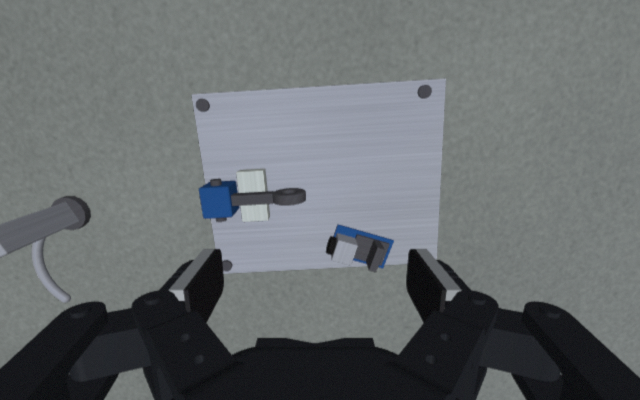

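Run:
```python
from h import *
np.set_printoptions(precision=4,suppress=True)
z=np.load("jigview.npz"); c={k:z[k] for k in z.files}; c={k:(v if v.ndim else float(v)) for k,v in c.items()}; T=c["T"]
im=c["color"][:,:,::-1].copy()
cv2.imwrite("pics/w1z.png",cv2.resize(im[160:280,190:390],None,fx=4,fy=4,interpolation=cv2.INTER_CUBIC))
# plate edges: sample rows/cols, find gradient positions subpixel
hsv=cv2.cvtColor(im,cv2.COLOR_BGR2LAB).astype(float); ch=cv2.GaussianBlur(hsv[:,:,0]-2*hsv[:,:,2],(5,5),0)
def edge(fixed,rng,ax):
    pts=[]
    for k in rng:
        line=ch[:,k] if ax==0 else ch[k]
        g=np.abs(np.gradient(line)); a,b=fixed
        i=a+np.argmax(g[a:b]); 
        d=(g[i-1]-g[i+1])/(2*(g[i-1]-2*g[i]+g[i+1])+1e-9)
        pts.append((k,i+d) if ax==0 else (i+d,k))
    return np.array(pts)
def fit(P):
    W=np.array([atz(c,T,p,.012)[:2] for p in P]); 
    for _ in range(3):
        m=W.mean(0); u,sv,vt=np.linalg.svd(W-m); r=(W-m)@vt[1]; W=W[np.abs(r)<max(2*np.median(np.abs(r)),3e-4)]
    return m,vt[0],r.std()
for nm,P in [("top",edge((75,105),range(215,430,3),0)),("left",edge((185,225),list(range(110,175,2))+list(range(225,250,2)),1)),("right",edge((430,455),range(100,235,2),1)),("bottom",edge((255,285),range(240,320,2),0))]:
    m,d,r=fit(P); print(nm,m,np.degrees(np.arctan2(d[1],d[0]))%180,r*1000,d)
d=c["depth"]; print(d[150,350],d[195,345],d[197,290],d[245,330])
```

```text
top [0.4711 0.1669] 74.28148540404494 0.13550239434711223 [0.2709 0.9626]
left [0.5116 0.047 ] 164.29762305011408 0.09499496543668044 [ 0.9627 -0.2706]
right [0.5865 0.2697] 164.34843714772438 0.09470155216554611 [ 0.9629 -0.2698]
bottom [0.6383 0.0792] 74.3683158618414 0.24091164001644902 [0.2695 0.963 ]
0.29792565 0.30860057 0.27426532 0.29417983
```

View pics/w1z.png

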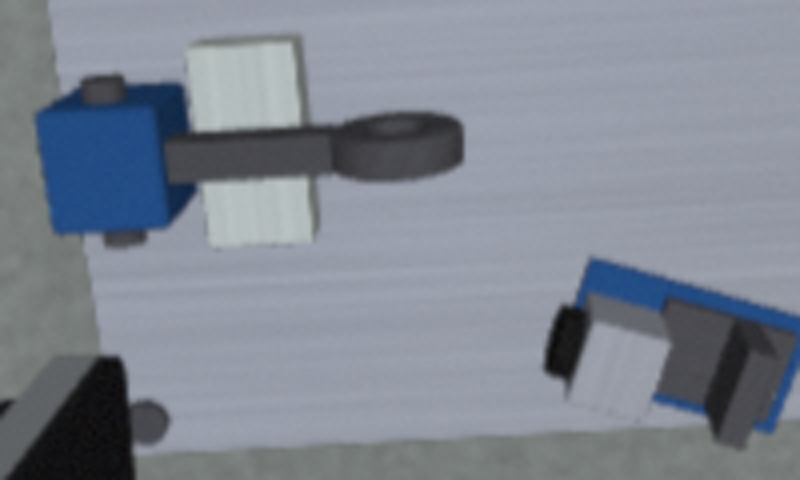

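```bash
cat >> h.py <<'E'
JA=np.radians(-15.67)
ex=np.array([np.cos(JA),np.sin(JA),0]);ey=np.array([-np.sin(JA),np.cos(JA),0]);ez=np.array([0,0,1.])
Rj=np.stack([ex,ey,ez],1)
def loadv(f):
    z=np.load(f); return {k:(z[k] if z[k].ndim else float(z[k])) for k in z.files}
def ringpts(ctr):
    th=np.linspace(0,2*np.pi,120); out=[]
    for x in(-.005,.005):
        for a in th: out.append(ctr+Rj@np.array([x,.016*np.cos(a),.016*np.sin(a)]))
    return np.array(out)
def projn(c,T,P): return np.array([proj(c,T,p) for p in P])
E
python3 - <<'E'
from h import *
np.set_printoptions(precision=4,suppress=True)
c=loadv("jigview.npz");T=c["T"]
im=c["color"]; L=cv2.cvtColor(im,cv2.COLOR_RGB2GRAY).astype(float)
print(L[196,296:312].astype(int)); 
for col in (288,294,298): print(col,L[183:211,col].astype(int))
from scipy.optimize import least_squares
ctr0=np.array([.56,.121,.032])
# edges half level: compute masks
def half(a,lo,hi,thr): 
    for i in range(lo,hi-1):
        if (a[i]-thr)*(a[i+1]-thr)<=0: return i+(thr-a[i])/(a[i+1]-a[i])
right=half(L[196],300,312,115); print("right",right)
tops={k:half(L[:,k],183,196,115) for k in (286,289,292,295,298)}
bots={k:half(L[:,k],200,211,115) for k in (286,289,292,295,298)}
print(tops,bots)
def res(p,full=False):
    P=projn(c,T,ringpts(np.array([p[0],p[1],.032]))).astype(np.float32)
    h=cv2.convexHull(P)[:,0]
    r=[]
    def cut(k,axis,lo):
        o=[]
        for a,b in zip(h,np.roll(h,-1,0)):
            if (a[axis]-k)*(b[axis]-k)<0: o.append(a[1-axis]+(k-a[axis])*(b[1-axis]-a[1-axis])/(b[axis]-a[axis]))
        return min(o) if lo else max(o)
    for k,v in tops.items(): r.append(cut(k,0,True)-v)
    for k,v in bots.items(): r.append(cut(k,0,False)-v)
    r.append(2*(cut(196,1,False)-right))
    return np.array(r)
o=least_squares(res,ctr0[:2],diff_step=1e-3); e=np.array([*o.x,.032]); print(o.x,o.fun)
org=e-Rj@np.array([0,-.055,.032]); print("jig org",org, "plate coords of centre rel org", .5009-org@ex,.3007-org@ey)
E
```

```text
[ 73  74  70  68  68  65  63  61  57  73 146 157 157 159 158 157]
288 [158 157 155 157 139  92  61  67  74  73  62  52  64  73  76  77  75  73
  74  73  74  77 115 154 162 161 157 156]
294 [158 157 157 155 134  77  55  57  54  52  50  57  68  75  75  77  76  78
  75  75  76 104 141 158 161 160 157 154]
298 [159 155 158 158 138  92  54  47  47  51  58  65  71  70  70  71  70  68
  71  72  92 134 158 159 162 159 157 156]
right 305.5753424657534
{286: np.float64(187.55555555555554), 289: np.float64(187.36363636363637), 292: np.float64(187.33333333333334), 295: np.float64(187.33333333333334), 298: np.float64(187.5)} {286: np.float64(205.0), 289: np.float64(204.84615384615384), 292: np.float64(204.56756756756758), 295: np.float64(204.07692307692307), 298: np.float64(203.54761904761904)}
[0.5594 0.1212] [-0.4973 -0.5532 -0.6484 -0.6428 -0.6408  0.5874  0.5719  0.5407  0.5728
  0.4717 -0.1695]
jig org [0.5742 0.1742 0.    ] plate coords of centre rel org -0.004944665558771377 -0.022078082041193492
```

Run:
```python
from h import *
Rd=Rdown(np.radians(95)); t=np.array([0.545,-0.115,0.15]); p=t-Rd[:,2]*0.04
print(p); plan(p,Rd)
```

```text
[ 0.50515221 -0.11848623  0.15      ]
{"linear":[0.0096, -0.1282, 0.0159],"twist":[-0.0759, 0.0001, -0.0]}
{"linear":[0.0096, -0.129, 0.0083],"twist":[-0.0759, 0.0001, -0.0]}
{"linear":[0.0096, -0.1292, 0.0006],"twist":[-0.0759, 0.0001, -0.0]}
{"linear":[0.0096, -0.129, -0.0071],"twist":[-0.0759, 0.0001, -0.0]}
{"linear":[0.0096, -0.1284, -0.0148],"twist":[-0.0759, 0.0001, -0.0]}
{"linear":[0.0096, -0.1273, -0.0224],"twist":[-0.0759, 0.0001, -0.0]}
{"linear":[0.0096, -0.1257, -0.03],"twist":[-0.0759, 0.0001, -0.0]}
```

Emit:
{"op": "carry_out", "data": {
  "commands": [
    {"linear": [0.0096, -0.1282, 0.0159], "twist": [-0.076, 0, 0], "jaw": 1},
    {"linear": [0.0096, -0.129, 0.0083], "twist": [-0.076, 0, 0], "jaw": 1},
    {"linear": [0.0096, -0.1292, 0.0006], "twist": [-0.076, 0, 0], "jaw": 1},
    {"linear": [0.0096, -0.129, -0.0071], "twist": [-0.076, 0, 0], "jaw": 1},
    {"linear": [0.0096, -0.1284, -0.0148], "twist": [-0.076, 0, 0], "jaw": 1},
    {"linear": [0.0096, -0.1273, -0.0224], "twist": [-0.076, 0, 0], "jaw": 1},
    {"linear": [0.0096, -0.1257, -0.03], "twist": [-0.076, 0, 0], "jaw": 1},
    {"linear": [0, 0, 0], "twist": [0, 0, 0], "jaw": 1}
  ]
}}

```text
t: 4.35
tcp_pos: [0.5043, -0.122, 0.1497]
eef_rot: [0.706, -0.031, 0.707, 0.03]
contact_force: [0.9, 0.2, -0.0]
gripper_width: 0.998
```

Emit:
{"op": "carry_out", "data": {
  "commands": [
    {"linear": [0, 0, 0], "twist": [0, 0, 0], "jaw": 1},
    {"linear": [0, 0, 0], "twist": [0, 0, 0], "jaw": 1}
  ]
}}

```text
t: 4.55
tcp_pos: [0.5054, -0.1183, 0.15]
eef_rot: [0.707, -0.031, 0.706, 0.031]
contact_force: [0.1, 0.6, 0.5]
gripper_width: 1.002
```

Run:
```python
from h import *
np.set_printoptions(precision=4,suppress=True)
s=rep(); c=env.capture("wrist"); T=Twc(c,s)
np.savez("pinview.npz",T=T,**{k:c[k] for k in("color","depth","vfov","cx","cy")})
cv2.imwrite("pics/w2.png",c["color"][:,:,::-1])
for nm,z in [("pin",0),("pin_axis",.02),("pin_tip",.02),("pin_seat",.02)]:
    for x in env.tip_of("wrist",nm)[:2]: print(nm,np.round(x["at"],1),round(x["conf"],2),atz(c,T,x["at"],z))
r=env.cut_out("wrist","pin")
for x in r[:2]: print(x["conf"],x["at"],x["region"].sum())
np.save("pinmask.npy",r[0]["region"])
```

```text
t 4.55 tcp [ 0.5054 -0.1183  0.15  ] yaw 94.98 xax [ 0.0003  0.0001 -1.    ] F [0.15 0.57 0.5 ] j [-0.279 -0.195  1.876  0.     1.461 -1.937] w 1.002
pin [327.3 186.6] 0.62 [ 0.505  -0.1059  0.    ]
pin_tip [275.7 270.5] 0.86 [ 0.5891 -0.1494  0.02  ]
pin_seat [287.2 208.1] 0.69 [ 0.5241 -0.1422  0.02  ]
pin_seat [274.4 272.8] 0.46 [ 0.5917 -0.1506  0.02  ]
0.89 [320.9, 208.1] 2629
```

View pics/w2.png

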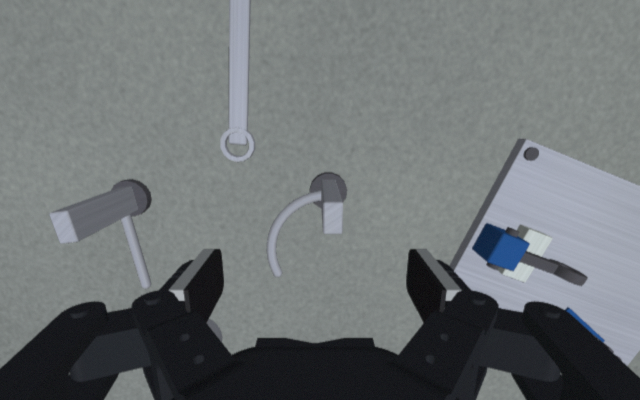

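Run:
```python
from h import *
from scipy.optimize import minimize
np.set_printoptions(precision=4,suppress=True)
c=loadv("pinview.npz");T=c["T"]
im=c["color"]
def model(p):
    x,y,a=p; Ra=np.array([[np.cos(a),-np.sin(a),0],[np.sin(a),np.cos(a),0],[0,0,1]]);o=np.array([x,y,0])
    parts=[]
    parts.append([[sx*.012,sy*.007,z] for sx in(-1,1) for sy in(-1,1) for z in(.008,.088)])
    th=np.linspace(0,2*np.pi,48)
    parts.append([[.018*np.cos(t),.018*np.sin(t),z] for t in th for z in(0,.009)])
    phi=np.radians(180+np.linspace(0,115,40)); 
    C=[np.array([.055+.055*np.cos(f_),.055*np.sin(f_),.02]) for f_ in phi]
    sph=np.array([[np.cos(t)*np.cos(q),np.sin(t)*np.cos(q),np.sin(q)] for t in np.linspace(0,2*np.pi,12,endpoint=False) for q in np.linspace(-1.5,1.5,5)])*.0045
    for a_,b_ in zip(C,C[1:]): parts.append(np.vstack([a_+sph,b_+sph]))
    return [np.array(q)@Ra.T+o for q in parts]
K=4
def hulls(p): 
    Tn=np.linalg.inv(T); F=f(c); out=[]
    for P in model(p):
        q=P@Tn[:3,:3].T+Tn[:3,3]; uv=q[:,:2]/q[:,2:]*F+[c["cx"],c["cy"]]
        out.append(cv2.convexHull(uv.astype(np.float32)))
    return out
def render(p):
    m=np.zeros((400*K,640*K),np.uint8)
    for h in hulls(p): cv2.fillConvexPoly(m,np.round((h+.5)*K-.5).astype(np.int32),255)
    return cv2.resize(m,(640,400),interpolation=cv2.INTER_AREA).astype(float)/255
mk=np.load("pinmask.npy").astype(float)
cost=lambda p: np.abs(cv2.GaussianBlur(render(p)-mk,(3,3),0)).sum()
p=np.array([.505,-.106,np.radians(4)]); print(cost(p))
s0=np.array([[0,0,0],[.004,0,0],[0,.004,0],[0,0,.08]])
r=minimize(cost,p,method="Nelder-Mead",options=dict(initial_simplex=p+s0,xatol=1e-5,fatol=.1)); print(r.x,np.degrees(r.x[2]),r.fun,mk.sum())
np.save("pinpose.npy",r.x)
o=cv2.resize(im[140:300,240:400,::-1],None,fx=4,fy=4,interpolation=cv2.INTER_CUBIC)
o2=o.copy()
for h in hulls(r.x): cv2.polylines(o2,[np.round((h-[240,140]+.5)*4).astype(np.int32)],True,(0,0,255),1)
cv2.imwrite("pics/w2z.png",np.hstack([o,o2])[:600,:][:, :1280]); cv2.imwrite("pics/w2z.png",cv2.resize(np.hstack([o,o2])[100:,:],(800,338)))
```

```text
770.4995098039217
[ 0.5082 -0.1054  0.0908] 5.203582873385811 138.66960784313727 2629.0
```

View pics/w2z.png

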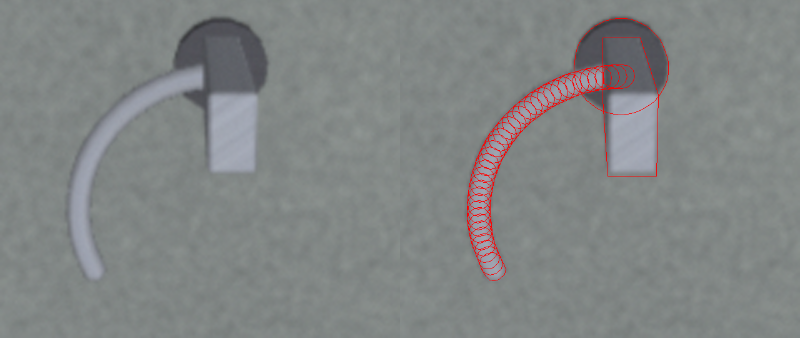

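Run:
```python
from h import *
s=env.sense(); Rd=Rdown(np.radians(95.2))
plan([.5082,-.1054,.15],Rd)
plan([.5082,-.1054,.052],Rd)
```

```text
{"linear":[-0.0003, 0.0429, 0.0132],"twist":[-0.004, 0.0001, 0.0001]}
{"linear":[0.1088, 0.0143, 0.0044],"twist":[-0.0013, 0.0, 0.0]}
{"linear":[0.1088, 0.0143, 0.0044],"twist":[-0.0013, 0.0, 0.0]}
{"linear":[0.1088, 0.0143, 0.0044],"twist":[-0.0013, 0.0, 0.0]}
```

Emit:
{"op": "carry_out", "data": {
  "commands": [
    {"linear": [0, 0.043, 0.0132], "twist": [-0.004, 0, 0], "jaw": 1},
    {"linear": [0, 0, 0], "twist": [0, 0, 0], "jaw": 1},
    {"linear": [0.109, 0, 0], "twist": [0, 0, 0], "jaw": 1},
    {"linear": [0.109, 0, 0], "twist": [0, 0, 0], "jaw": 1},
    {"linear": [0.1087, 0, 0], "twist": [0, 0, 0], "jaw": 1},
    {"linear": [0, 0, 0], "twist": [0, 0, 0], "jaw": 1},
    {"linear": [0, 0, 0], "twist": [0, 0, 0], "jaw": 1}
  ]
}}

```text
t: 5.55
tcp_pos: [0.5082, -0.1057, 0.0526]
eef_rot: [0.706, -0.032, 0.707, 0.032]
contact_force: [-0.7, 0.5, 0.6]
gripper_width: 1.002
```

Run:
```python
from h import *
rep(); c=env.capture("wrist"); cv2.imwrite("pics/w3.png",c["color"][:,:,::-1])
```

```text
t 5.55 tcp [ 0.5082 -0.1057  0.0526] yaw 95.17 xax [-4.e-04  1.e-04 -1.e+00] F [-0.65  0.5   0.64] j [-0.254 -0.118  1.973  0.     1.287 -1.915] w 1.002
```

View pics/w3.png

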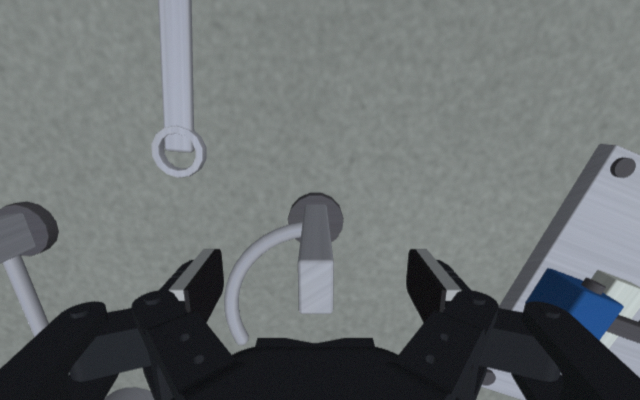

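Emit:
{"op": "carry_out", "data": {
  "commands": [
    {"linear": [0, 0, 0], "twist": [0, 0, 0], "jaw": -1},
    {"linear": [0, 0, 0], "twist": [0, 0, 0], "jaw": -1},
    {"linear": [0, 0, 0], "twist": [0, 0, 0], "jaw": -1},
    {"linear": [0, 0, 0], "twist": [0, 0, 0], "jaw": -1},
    {"linear": [0, 0, 0], "twist": [0, 0, 0], "jaw": -1},
    {"linear": [0, 0, 0], "twist": [0, 0, 0], "jaw": -1},
    {"linear": [0, 0, 0], "twist": [0, 0, 0], "jaw": -1},
    {"linear": [0, 0, 0], "twist": [0, 0, 0], "jaw": -1}
  ],
  "squeeze": 70
}}

```text
t: 6.4
tcp_pos: [0.5082, -0.1058, 0.0522]
eef_rot: [0.707, -0.032, 0.706, 0.032]
contact_force: [-0.4, 2.3, 6.3]
gripper_width: 0.15
```

Run:
```python
from h import *
s=rep(); c=env.capture("wrist"); T=Twc(c,s)
np.savez("gripview.npz",T=T,**{k:c[k] for k in("color","depth","vfov","cx","cy")})
r=env.cut_out("wrist","pin");print([(x["conf"],x["region"].sum()) for x in r]); np.save("gripmask.npy",r[0]["region"])
cv2.imwrite("pics/w4.png",c["color"][:,:,::-1])
```

```text
t 6.4 tcp [ 0.5082 -0.1058  0.0522] yaw 95.15 xax [ 3.e-04  2.e-04 -1.e+00] F [-0.35  2.27  6.27] j [-0.255 -0.118  1.973  0.     1.286 -1.915] w 0.15
[(0.63, np.int64(5872))]
```

View pics/w4.png

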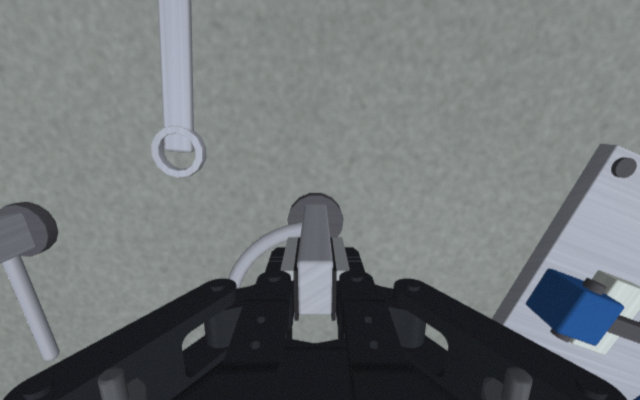

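```bash
cat > fitpin.py <<'E'
from h import *
from scipy.optimize import minimize
def model(p,z0=0.):
    x,y,a=p; Ra=np.array([[np.cos(a),-np.sin(a),0],[np.sin(a),np.cos(a),0],[0,0,1]]);o=np.array([x,y,z0])
    parts=[[[sx*.012,sy*.007,z] for sx in(-1,1) for sy in(-1,1) for z in(.008,.088)]]
    th=np.linspace(0,2*np.pi,48)
    parts.append([[.018*np.cos(t),.018*np.sin(t),z] for t in th for z in(0,.009)])
    phi=np.radians(180+np.linspace(0,115,40))
    C=[np.array([.055+.055*np.cos(f_),.055*np.sin(f_),.02]) for f_ in phi]
    sph=np.array([[np.cos(t)*np.cos(q),np.sin(t)*np.cos(q),np.sin(q)] for t in np.linspace(0,2*np.pi,12,endpoint=False) for q in np.linspace(-1.5,1.5,5)])*.0045
    for a_,b_ in zip(C,C[1:]): parts.append(np.vstack([a_+sph,b_+sph]))
    return [np.array(q)@Ra.T+o for q in parts]
def hulls(c,T,p,z0=0.):
    Tn=np.linalg.inv(T); F=f(c); out=[]
    for P in model(p,z0):
        q=P@Tn[:3,:3].T+Tn[:3,3]; uv=q[:,:2]/q[:,2:]*F+[c["cx"],c["cy"]]
        out.append(cv2.convexHull(uv.astype(np.float32)))
    return out
def render(c,T,p,z0=0.,K=4):
    m=np.zeros((400*K,640*K),np.uint8)
    for h in hulls(c,T,p,z0): cv2.fillConvexPoly(m,np.round((h+.5)*K-.5).astype(np.int32),255)
    return cv2.resize(m,(640,400),interpolation=cv2.INTER_AREA).astype(float)/255
def overlay(c,T,p,z0,box,fn,K=4):
    x0,x1,y0,y1=box
    o=cv2.resize(np.ascontiguousarray(c["color"][y0:y1,x0:x1,::-1]),None,fx=K,fy=K,interpolation=cv2.INTER_CUBIC);o2=o.copy()
    for h in hulls(c,T,p,z0): cv2.polylines(o2,[np.round((h-[x0,y0]+.5)*K).astype(np.int32)],True,(0,0,255),1)
    w=np.hstack([o,o2]); k=min(800/w.shape[1],600/w.shape[0],1); cv2.imwrite(fn,cv2.resize(w,None,fx=k,fy=k))
E
python3 - <<'E'
from fitpin import *
np.set_printoptions(precision=4,suppress=True)
c=loadv("gripview.npz");T=c["T"]
mk=np.load("gripmask.npy").astype(float)
overlay(c,T,[.5082,-.1058,np.radians(5.15)],0,(215,365,180,320),"pics/w4z.png")
w=np.zeros((400,640));w[180:238,240:360]=1
cost=lambda p: (np.abs(cv2.GaussianBlur(render(c,T,[p[0],p[1],np.radians(5.15)])-mk,(3,3),0))*w).sum()
p=np.array([.5082,-.1058]); print(cost(p))
r=minimize(cost,p,method="Nelder-Mead",options=dict(initial_simplex=p+np.array([[0,0],[.003,0],[0,.003]]),xatol=1e-5,fatol=.1)); print(r.x,r.fun)
E
```

```text
89.37156862745097
[ 0.5085 -0.1057] 79.3235294117647
```

View pics/w4z.png

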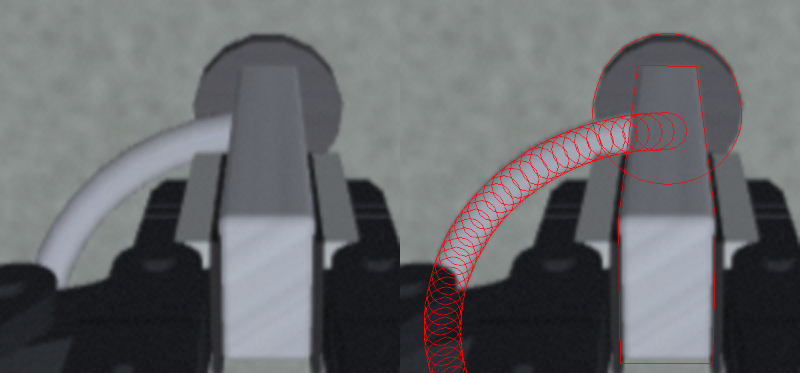

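```bash
cat >> h.py <<'E'
ORG=np.array([.5742,.1742,0]); OX=.0002; OZ=.0522
def pose(phi,und,org=None,d=(0,0)):
    org=ORG if org is None else org
    th=JA+np.radians(phi); u=np.array([np.cos(th),np.sin(th),0])
    p=org-(.055+OX)*u; p=p+Rj@np.array([d[0],d[1],0]); p[2]=und+OZ
    return p,Rdown(th+np.pi/2)
E
python3 - <<'E'
from h import *
s=env.sense()
p,Rd=pose(-45,.075); print(p)
s2=dict(s); s2["tcp_pos"]=s["tcp_pos"]+[0,0,.081]
plan(p,Rd,s2)
E
```

```text
[0.54716089 0.22232407 0.1272    ]
{"linear":[0.0022, 0.1197, 0.0253],"twist":[0.1625, 0.0, -0.0]}
{"linear":[0.0022, 0.122, 0.0098],"twist":[0.1625, 0.0, -0.0]}
{"linear":[0.0022, 0.1223, -0.0058],"twist":[0.1625, 0.0, -0.0]}
{"linear":[0.0022, 0.1205, -0.0213],"twist":[0.1625, 0.0, -0.0]}
{"linear":[0.0022, 0.1168, -0.0365],"twist":[0.1625, 0.0, -0.0]}
{"linear":[0.0022, 0.1112, -0.051],"twist":[0.1625, 0.0, -0.0]}
{"linear":[0.0022, 0.1038, -0.0648],"twist":[0.1625, 0.0, -0.0]}
{"linear":[0.0022, 0.0948, -0.0775],"twist":[0.1625, 0.0, -0.0]}
{"linear":[0.0022, 0.0841, -0.0889],"twist":[0.1625, 0.0, -0.0]}
```

Emit:
{"op": "carry_out", "data": {
  "commands": [
    {"linear": [-0.09, 0, 0], "twist": [0, 0, 0], "jaw": -1},
    {"linear": [-0.09, 0, 0], "twist": [0, 0, 0], "jaw": -1},
    {"linear": [-0.09, 0, 0], "twist": [0, 0, 0], "jaw": -1},
    {"linear": [0, 0, 0], "twist": [0, 0, 0], "jaw": -1}
  ]
}}

```text
t: 6.9
tcp_pos: [0.5092, -0.1063, 0.1359]
eef_rot: [0.708, -0.032, 0.705, 0.031]
contact_force: [0.9, -0.0, -4.2]
gripper_width: 0.154
```

Run:
```python
from h import *
s=rep(); p,Rd=pose(-45,.075); plan(p,Rd,s,n=10)
```

```text
t 6.9 tcp [ 0.5092 -0.1063  0.1359] yaw 95.15 xax [ 0.0042 -0.0013 -1.    ] F [ 0.9  -0.02 -4.24] j [-0.255 -0.187  1.892 -0.     1.432 -1.915] w 0.154
{"linear":[0.0028, 0.108, 0.0224],"twist":[0.1463, 0.0006, -0.0001]}
{"linear":[0.0028, 0.1098, 0.0099],"twist":[0.1463, 0.0006, -0.0001]}
{"linear":[0.0028, 0.1103, -0.0028],"twist":[0.1463, 0.0006, -0.0001]}
{"linear":[0.0028, 0.1092, -0.0154],"twist":[0.1463, 0.0006, -0.0001]}
{"linear":[0.0028, 0.1067, -0.0278],"twist":[0.1463, 0.0006, -0.0001]}
{"linear":[0.0028, 0.1028, -0.0398],"twist":[0.1463, 0.0006, -0.0001]}
{"linear":[0.0028, 0.0976, -0.0514],"twist":[0.1463, 0.0006, -0.0001]}
{"linear":[0.0028, 0.0911, -0.0622],"twist":[0.1463, 0.0006, -0.0001]}
{"linear":[0.0028, 0.0833, -0.0722],"twist":[0.1463, 0.0006, -0.0001]}
{"linear":[0.0029, 0.0745, -0.0813],"twist":[0.1463, 0.0006, -0.0001]}
```

Emit:
{"op": "carry_out", "data": {
  "commands": [
    {"linear": [0, 0.108, 0.0224], "twist": [0.1463, 0, 0], "jaw": -1},
    {"linear": [0, 0.11, 0.01], "twist": [0.1463, 0, 0], "jaw": -1},
    {"linear": [0, 0.11, -0.003], "twist": [0.1463, 0, 0], "jaw": -1},
    {"linear": [0, 0.109, -0.0154], "twist": [0.1463, 0, 0], "jaw": -1},
    {"linear": [0, 0.1067, -0.0278], "twist": [0.1463, 0, 0], "jaw": -1},
    {"linear": [0, 0.1028, -0.04], "twist": [0.1463, 0, 0], "jaw": -1},
    {"linear": [0, 0.0976, -0.0514], "twist": [0.1463, 0, 0], "jaw": -1},
    {"linear": [0, 0.091, -0.0622], "twist": [0.1463, 0, 0], "jaw": -1}
  ]
}}

```text
t: 7.7
tcp_pos: [0.5377, 0.1581, 0.1309]
eef_rot: [0.646, 0.286, 0.647, -0.287]
contact_force: [0.4, -0.7, -4.3]
gripper_width: 0.148
```

Emit:
{"op": "carry_out", "data": {
  "commands": [
    {"linear": [0, 0.0833, -0.0722], "twist": [0.1463, 0, 0], "jaw": -1},
    {"linear": [0, 0.0745, -0.0813], "twist": [0.1463, 0, 0], "jaw": -1},
    {"linear": [0, 0, 0], "twist": [0, 0, 0], "jaw": -1},
    {"linear": [0, 0, 0], "twist": [0, 0, 0], "jaw": -1},
    {"linear": [0, 0, 0], "twist": [0, 0, 0], "jaw": -1}
  ]
}}

```text
t: 8.2
tcp_pos: [0.5455, 0.2219, 0.1317]
eef_rot: [0.61, 0.357, 0.611, -0.357]
contact_force: [-1.2, -0.2, -4.3]
gripper_width: 0.154
```

Run:
```python
from h import *
s=rep(); p,Rd=pose(-45,.075); print(p);plan(p,Rd,s)
c=env.capture("wrist"); T=Twc(c,s)
np.savez("v5.npz",T=T,**{k:c[k] for k in("color","depth","vfov","cx","cy")})
cv2.imwrite("pics/w5.png",c["color"][:,:,::-1])
for n in("scene","side"):
    cc=env.capture(n); np.savez(n+"5.npz",T=Twc(cc),**{k:cc[k] for k in("color","depth","vfov","cx","cy")})
    x0,y0=(300,170) if n=="scene" else (200,210)
    cv2.imwrite(f"pics/{n}5.png",cv2.resize(cc["color"][y0:y0+150,x0:x0+200,::-1],None,fx=4,fy=4,interpolation=cv2.INTER_CUBIC))
```

```text
t 8.2 tcp [0.5455 0.2219 0.1317] yaw 29.36 xax [-1.2e-03 -7.0e-04 -1.0e+00] F [-1.25 -0.19 -4.34] j [ 0.343 -0.025  1.75  -0.     1.418 -0.169] w 0.154
[0.54716089 0.22232407 0.1272    ]
{"linear":[0.015, 0.0053, 0.0015],"twist":[0.0007, 0.0001, 0.0018]}
```

View pics/w5.png

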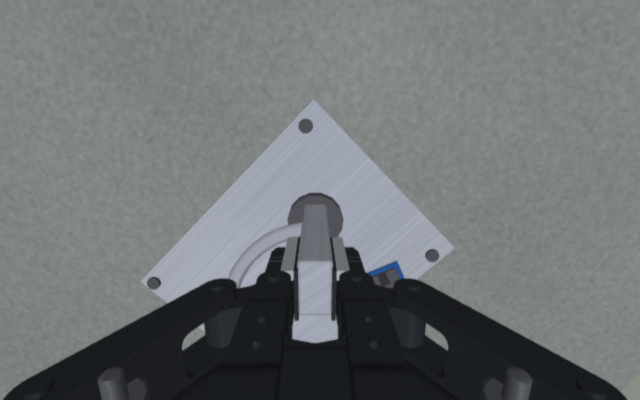

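View pics/side5.png

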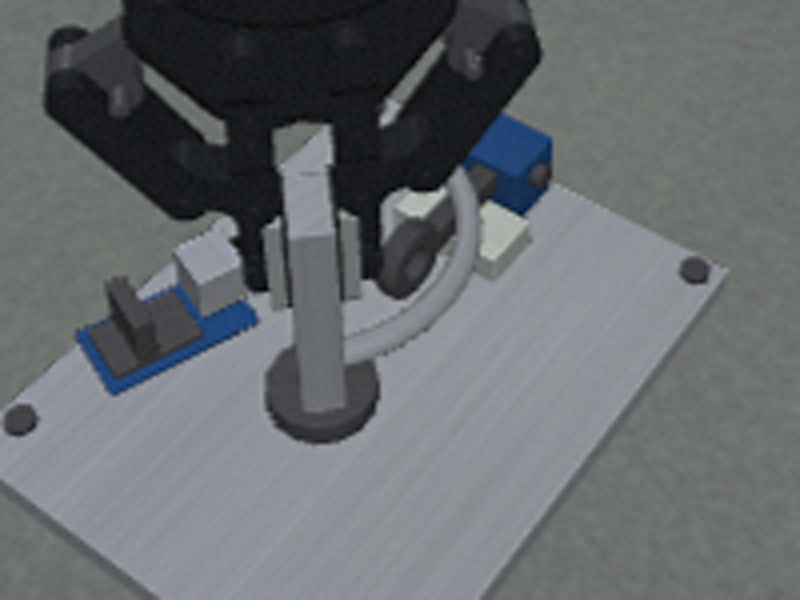

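View pics/scene5.png

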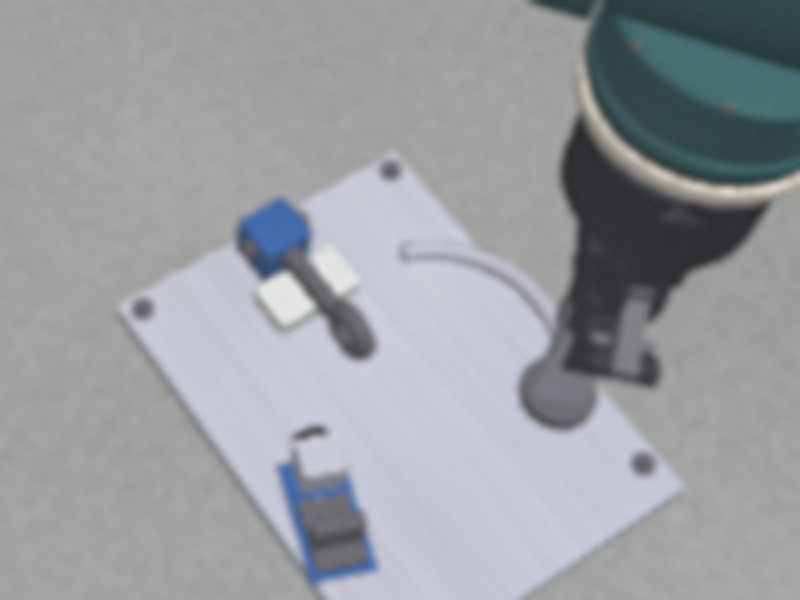

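Run:
```python
from h import *
s=rep(); p,Rd=pose(-45,.016); print(p);plan(p,Rd,s,n=3)
```

```text
t 8.35 tcp [0.5459 0.2218 0.1326] yaw 29.29 xax [-2.e-04 -2.e-04 -1.e+00] F [ 0.77 -0.41 -3.26] j [ 0.343 -0.026  1.75  -0.     1.418 -0.168] w 0.155
[0.54716089 0.22232407 0.0682    ]
{"linear":[0.0715, 0.0016, 0.0002],"twist":[-0.0003, 0.0, 0.0001]}
{"linear":[0.0715, 0.0015, 0.0002],"twist":[-0.0003, 0.0, 0.0001]}
{"linear":[0.0715, 0.0015, 0.0002],"twist":[-0.0003, 0.0, 0.0001]}
```

Emit:
{"op": "carry_out", "data": {
  "commands": [
    {"linear": [0.07, 0.0016, 0], "twist": [0, 0, 0], "jaw": -1},
    {"linear": [0.07, 0.0016, 0], "twist": [0, 0, 0], "jaw": -1},
    {"linear": [0.0705, 0.0015, 0], "twist": [0, 0, 0], "jaw": -1},
    {"linear": [0, 0, 0], "twist": [0, 0, 0], "jaw": -1},
    {"linear": [0, 0, 0], "twist": [0, 0, 0], "jaw": -1},
    {"linear": [0, 0, 0], "twist": [0, 0, 0], "jaw": -1},
    {"linear": [0, 0, 0], "twist": [0, 0, 0], "jaw": -1}
  ]
}}

```text
t: 9.05
tcp_pos: [0.5476, 0.2234, 0.0711]
eef_rot: [0.611, 0.358, 0.61, -0.357]
contact_force: [-0.1, 0.2, -2.9]
gripper_width: 0.156
```

```bash
cat > look.py <<'E'
from fitpin import *
def look(tag,s,org=None):
    und=s["tcp_pos"][2]-OZ; th=np.arctan2(Rt(s)[1,1],Rt(s)[0,1])-np.pi/2
    pp=s["tcp_pos"]+OX*Rt(s)[:,2]; p=[pp[0],pp[1],th]
    u=np.array([np.cos(th),np.sin(th),0]); ax=pp*[1,1,0]+.055*u
    print("und",round(und*1e3,2),"phi",np.degrees(th-JA),"axis-org in jig mm",(Rj.T@(ax-ORG))[:2]*1e3)
    for n in("scene","side"):
        c=env.capture(n);T=Twc(c);np.savez(f"{n}_{tag}.npz",T=T,**{k:c[k] for k in("color","depth","vfov","cx","cy")})
        x0,y0=(345,210) if n=="scene" else (225,230)
        K=8
        o=cv2.resize(np.ascontiguousarray(c["color"][y0:y0+75,x0:x0+100,::-1]),None,fx=K,fy=K,interpolation=cv2.INTER_CUBIC)
        for h in hulls(c,T,p,und)[2:]: cv2.polylines(o,[np.round((h-[x0,y0]+.5)*K).astype(np.int32)],True,(0,0,255),1)
        eye=ORG+Rj@np.array([0,-.055,.032])
        P=projn(c,T,ringpts(eye)).reshape(2,-1,2)
        for q in P: cv2.polylines(o,[np.round((q-[x0,y0]+.5)*K).astype(np.int32)],True,(0,255,0),1)
        cv2.imwrite(f"pics/{n}_{tag}.png",o)
E
python3 - <<'E'
from look import *
s=rep(); look("a",s); p,Rd=pose(-45,.013); plan(p,Rd,s)
E
```

```text
t 9.05 tcp [0.5476 0.2234 0.0711] yaw 29.31 xax [ 1.7e-03  6.0e-04 -1.0e+00] F [-0.05  0.22 -2.92] j [ 0.344  0.024  1.804 -0.     1.312 -0.167] w 0.156
und 18.85 phi -45.02006951194473 axis-org in jig mm [0.15614076 1.17884871]
{"linear":[0.0195, -0.0032, 0.0024],"twist":[-0.0004, 0.0004, -0.0023]}
```

View pics/side_a.png

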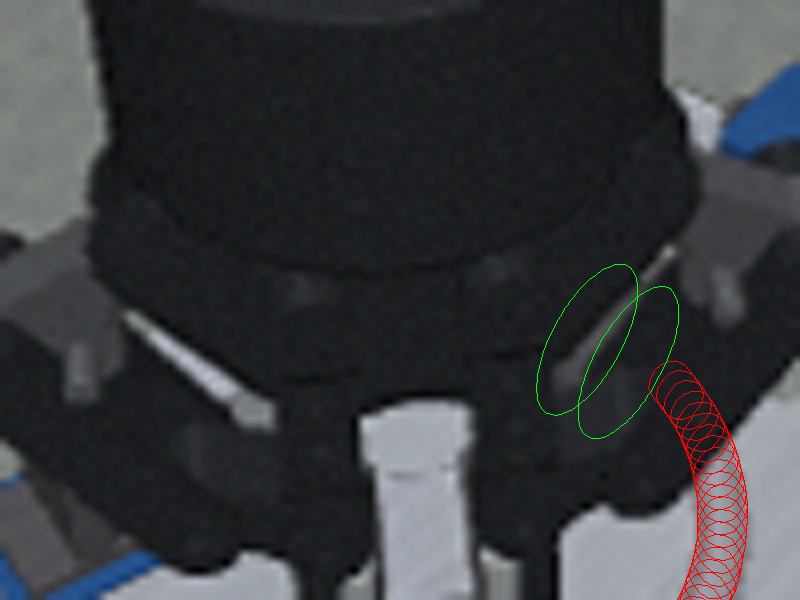

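View pics/scene_a.png

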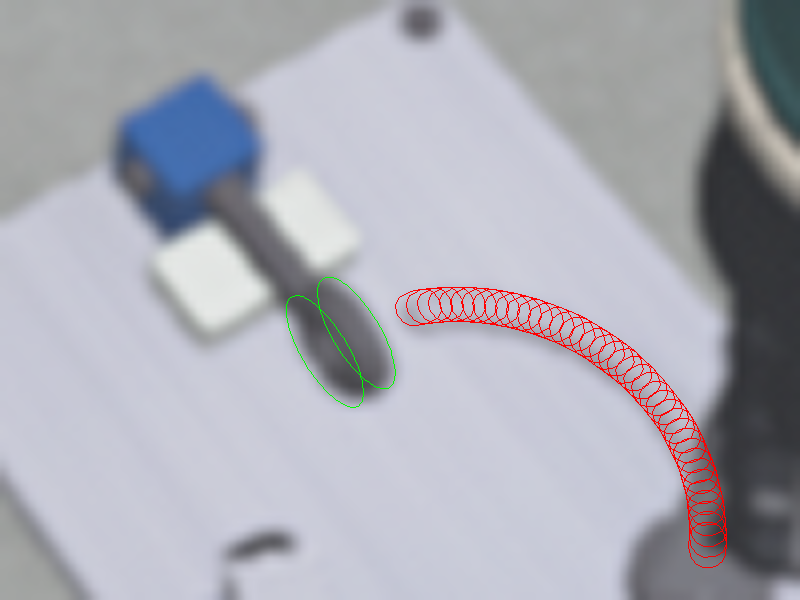

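```bash
cat >> h.py <<'E'
def avg(n=8):
    S=[]
    for i in range(n): env.capture("wrist"); S.append(env.sense())
    s=dict(S[-1]); P=np.array([x["tcp_pos"] for x in S]); s["tcp_pos"]=P.mean(0)
    Q=np.array([x["eef_rot"] for x in S]); q=Q.mean(0); s["eef_rot"]=q/np.linalg.norm(q)
    for k in("contact_force","wrist_torque"): s[k]=np.mean([x[k] for x in S],0)
    print("std",np.round(P.std(0)*1e3,2),"tcp",np.round(s["tcp_pos"],4),"F",np.round(s["contact_force"],2),"M",np.round(s["wrist_torque"],2),"xax",np.round(Rt(s)[:,0],4))
    return s
def where(s):
    und=s["tcp_pos"][2]-OZ; th=np.arctan2(Rt(s)[1,1],Rt(s)[0,1])-np.pi/2
    pp=s["tcp_pos"]+OX*Rt(s)[:,2]; u=np.array([np.cos(th),np.sin(th),0]); ax=pp*[1,1,0]+.055*u
    print("t",round(s["t"],2),"und",round(und*1e3,2),"phi",round(float(np.degrees(th-JA)),2),"axis-org jig mm",np.round((Rj.T@(ax-ORG))[:2]*1e3,2),"Fjig",np.round(Rj.T@s["contact_force"],2))
E
python3 - <<'E'
from h import *
s=avg();where(s); p,Rd=pose(-45,.0135); plan(p,Rd,s)
E
```

```text
std [0.08 0.03 0.23] tcp [0.5472 0.2234 0.0699] F [ 0.32 -0.3  -3.49] M [ 0.04 -0.   -0.  ] xax [ 3.e-04  1.e-04 -1.e+00]
t 9.55 und 17.72 phi -45.01 axis-org jig mm [-0.29  0.99] Fjig [ 0.39 -0.2  -3.49]
{"linear":[0.0141, -0.0017, 0.003],"twist":[-0.0003, 0.0001, -0.0003]}
```

Emit:
{"op": "carry_out", "data": {
  "commands": [
    {"linear": [0.0155, -0.0017, 0.003], "twist": [0, 0, 0], "jaw": -1},
    {"linear": [0, 0, 0], "twist": [0, 0, 0], "jaw": -1},
    {"linear": [0, 0, 0], "twist": [0, 0, 0], "jaw": -1},
    {"linear": [0, 0, 0], "twist": [0, 0, 0], "jaw": -1},
    {"linear": [0, 0, 0], "twist": [0, 0, 0], "jaw": -1},
    {"linear": [0, 0, 0], "twist": [0, 0, 0], "jaw": -1}
  ]
}}

```text
t: 10.15
tcp_pos: [0.5471, 0.2223, 0.0651]
eef_rot: [0.61, 0.357, 0.61, -0.357]
contact_force: [-0.1, -0.3, -4.3]
gripper_width: 0.155
```

Run:
```python
from h import *
s=avg();where(s); p,Rd=pose(-37,.0128); plan(p,Rd,s,n=2)
```

```text
std [0.01 0.01 0.01] tcp [0.5471 0.2223 0.0651] F [-0.32  0.02 -3.23] M [ 0.01 -0.01  0.01] xax [ 0.  0. -1.]
t 10.55 und 12.86 phi -45.01 axis-org jig mm [-0.07 -0.04] Fjig [-0.31 -0.07 -3.23]
{"linear":[0.0001, -0.0127, 0.0009],"twist":[-0.089, 0.0, -0.0]}
{"linear":[0.0001, -0.0127, 0.0],"twist":[-0.089, 0.0, -0.0]}
```

Emit:
{"op": "carry_out", "data": {
  "commands": [
    {"linear": [0, -0.0128, 0.0006], "twist": [-0.0889, 0, 0], "jaw": -1},
    {"linear": [0, -0.0128, 0.0004], "twist": [-0.0889, 0, 0], "jaw": -1},
    {"linear": [0, 0, 0], "twist": [0, 0, 0], "jaw": -1},
    {"linear": [0, 0, 0], "twist": [0, 0, 0], "jaw": -1},
    {"linear": [0, 0, 0], "twist": [0, 0, 0], "jaw": -1},
    {"linear": [0, 0, 0], "twist": [0, 0, 0], "jaw": -1}
  ]
}}

```text
t: 11.15
tcp_pos: [0.5408, 0.2181, 0.0651]
eef_rot: [0.634, 0.314, 0.634, -0.314]
contact_force: [-0.3, 0.6, -3.8]
gripper_width: 0.155
```

Run:
```python
from look import *
s=avg();where(s);look("b",s)
c=env.capture("wrist");cv2.imwrite("pics/w6.png",c["color"][:,:,::-1])
```

```text
std [0.03 0.02 0.02] tcp [0.5407 0.2181 0.065 ] F [ 0.    0.35 -3.71] M [ 0.03 -0.02  0.02] xax [-0. -0. -1.]
t 11.55 und 12.83 phi -37.03 axis-org jig mm [-0.01 -0.03] Fjig [-0.09  0.33 -3.71]
und 12.83 phi -37.032011544711054 axis-org in jig mm [-0.01347082 -0.03197856]
```

View pics/side_b.png

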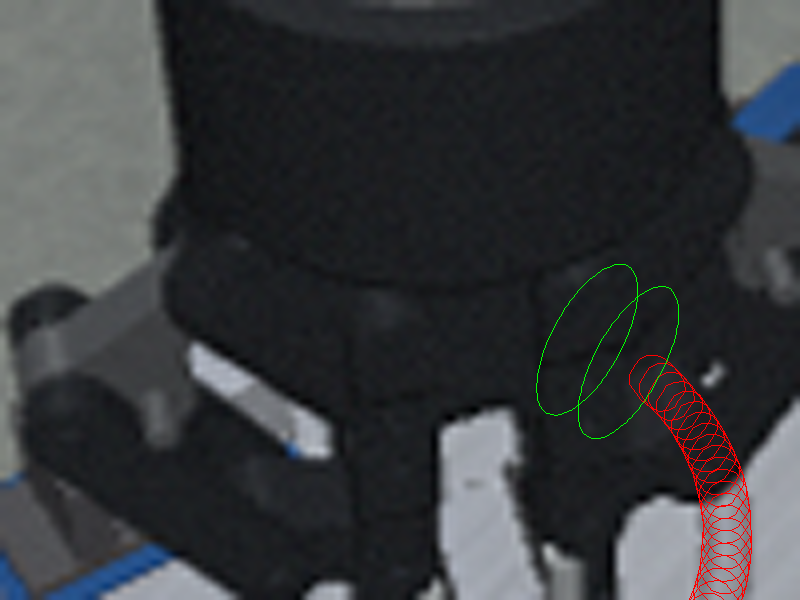

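View pics/scene_b.png

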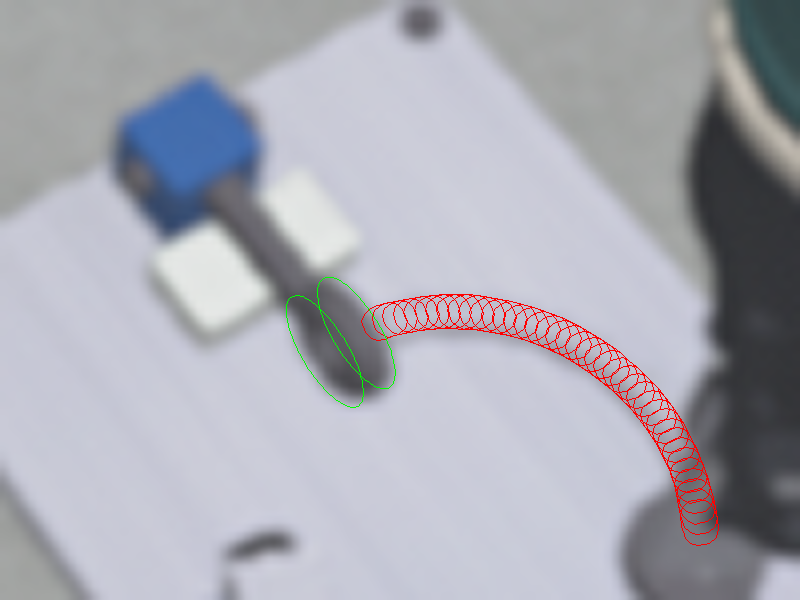

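View pics/w6.png

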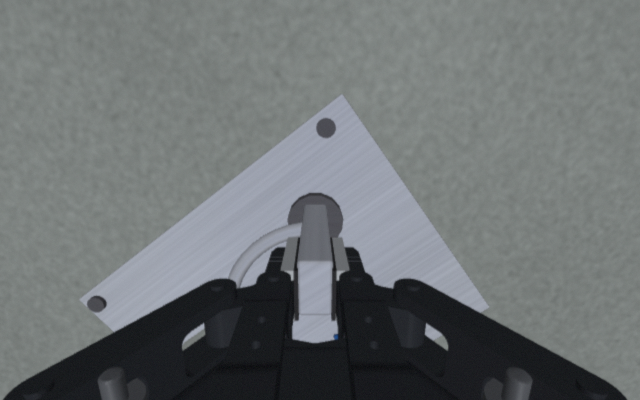

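Run:
```python
from fitpin import *
ims=[]
for fn,x0,y0,K,und,tcp,yaw in [("side5.npz",270,235,8,None,None,None),("scene_b.npz",370,235,8,None,None,None)]:
    c=loadv(fn);T=c["T"]
    o=cv2.resize(np.ascontiguousarray(c["color"][y0:y0+50,x0:x0+50,::-1]),None,fx=K,fy=K,interpolation=cv2.INTER_CUBIC);o2=o.copy()
    eye=ORG+Rj@np.array([0,-.055,.032])
    for q in projn(c,T,ringpts(eye)).reshape(2,-1,2): cv2.polylines(o2,[np.round((q-[x0,y0]+.5)*K).astype(np.int32)],True,(0,255,0),1)
    if fn=="side5.npz":
        for h in hulls(c,T,[.5459+.0002*.49,.2218-.0002*.87,np.radians(-60.7)],.0800): cv2.polylines(o2,[np.round((h-[x0,y0]+.5)*K).astype(np.int32)],True,(0,0,255),1)
    cv2.imwrite("pics/cmp_%s.png"%fn[:4],np.hstack([o,o2]))
```

```text
(no output)
```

View pics/cmp_side.png

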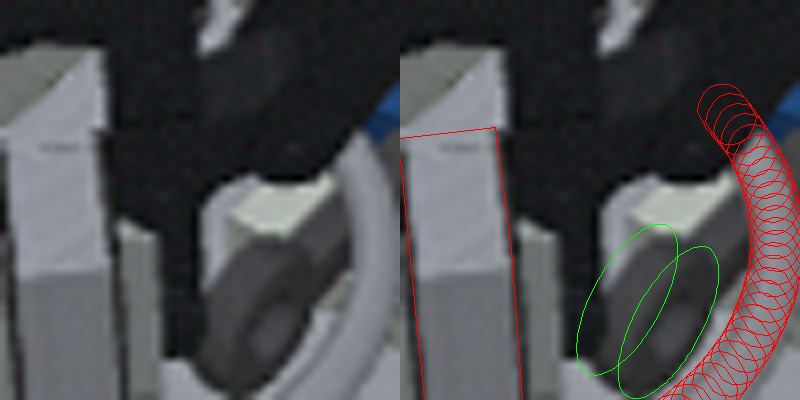

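View pics/cmp_scen.png

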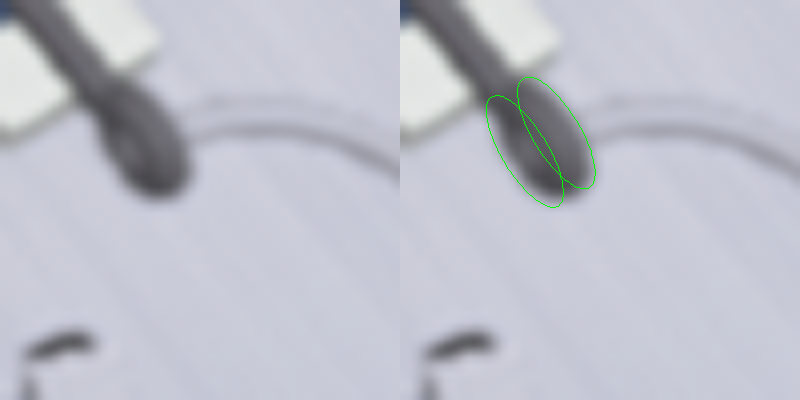

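Emit:
{"op": "carry_out", "data": {
  "commands": [
    {"linear": [0, -0.0032, 0], "twist": [-0.0222, 0, 0], "jaw": -1},
    {"linear": [0, -0.0032, 0], "twist": [-0.0222, 0, 0], "jaw": -1},
    {"linear": [0, -0.0032, 0.0001], "twist": [-0.0222, 0, 0], "jaw": -1},
    {"linear": [0, 0, 0], "twist": [0, 0, 0], "jaw": -1},
    {"linear": [0, 0, 0], "twist": [0, 0, 0], "jaw": -1}
  ]
}}

```text
t: 12.2
tcp_pos: [0.5384, 0.2162, 0.0651]
eef_rot: [0.642, 0.297, 0.642, -0.297]
contact_force: [-0.6, -0.2, -3.5]
gripper_width: 0.156
```

Run:
```python
from h import *
s=avg(5);where(s)
```

```text
std [0.01 0.01 0.02] tcp [0.5385 0.2163 0.0651] F [ 0.15 -0.11 -3.23] M [ 0.02 -0.    0.01] xax [ 0.  0. -1.]
t 12.45 und 12.86 phi -34.02 axis-org jig mm [-0.01 -0.04] Fjig [ 0.18 -0.07 -3.23]
```

Emit:
{"op": "carry_out", "data": {
  "commands": [
    {"linear": [0, -0.0032, 0], "twist": [-0.0222, 0, 0], "jaw": -1},
    {"linear": [0, 0, 0], "twist": [0, 0, 0], "jaw": -1},
    {"linear": [0, -0.0032, 0], "twist": [-0.0222, 0, 0], "jaw": -1},
    {"linear": [0, 0, 0], "twist": [0, 0, 0], "jaw": -1},
    {"linear": [0, 0, 0], "twist": [0, 0, 0], "jaw": -1}
  ]
}}

```text
t: 12.95
tcp_pos: [0.537, 0.215, 0.065]
eef_rot: [0.647, 0.286, 0.647, -0.286]
contact_force: [-0.1, -1.5, -3.2]
gripper_width: 0.152
```

Run:
```python
from h import *
s=avg(4);where(s)
```

```text
std [0.01 0.01 0.01] tcp [0.537  0.215  0.0651] F [ 0.04  0.16 -3.92] M [ 0.05 -0.   -0.02] xax [ 0.  0. -1.]
t 13.15 und 12.87 phi -32.02 axis-org jig mm [-0.03 -0.02] Fjig [-0.    0.17 -3.92]
```

Emit:
{"op": "carry_out", "data": {
  "commands": [
    {"linear": [0, -0.0032, 0], "twist": [-0.0222, 0, 0], "jaw": -1},
    {"linear": [0, 0, 0], "twist": [0, 0, 0], "jaw": -1},
    {"linear": [0, -0.0032, 0], "twist": [-0.0222, 0, 0], "jaw": -1},
    {"linear": [0, 0, 0], "twist": [0, 0, 0], "jaw": -1},
    {"linear": [0, 0, 0], "twist": [0, 0, 0], "jaw": -1}
  ]
}}

```text
t: 13.65
tcp_pos: [0.5356, 0.2137, 0.0651]
eef_rot: [0.652, 0.275, 0.652, -0.275]
contact_force: [0.6, -0.1, -3.7]
gripper_width: 0.158
```

Run:
```python
from look import *
s=avg(4);where(s);look("c",s)
```

```text
std [0.01 0.01 0.02] tcp [0.5356 0.2137 0.065 ] F [-0.07  0.35 -3.91] M [ 0.04 -0.02  0.01] xax [ 0. -0. -1.]
t 13.85 und 12.85 phi -30.02 axis-org jig mm [-0.04 -0.02] Fjig [-0.16  0.31 -3.91]
und 12.85 phi -30.024514365648287 axis-org in jig mm [-0.04363614 -0.02082989]
```

View pics/scene_c.png

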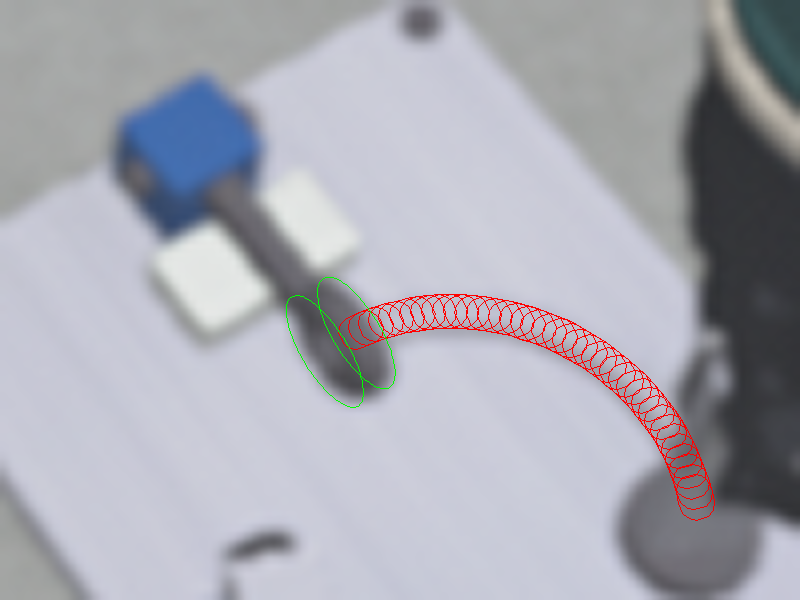

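Emit:
{"op": "carry_out", "data": {
  "commands": [
    {"linear": [0, -0.0032, 0], "twist": [-0.0222, 0, 0], "jaw": -1},
    {"linear": [0, -0.0032, 0], "twist": [-0.0222, 0, 0], "jaw": -1},
    {"linear": [0, -0.0032, 0], "twist": [-0.0222, 0, 0], "jaw": -1},
    {"linear": [0, 0, 0], "twist": [0, 0, 0], "jaw": -1},
    {"linear": [0, 0, 0], "twist": [0, 0, 0], "jaw": -1}
  ]
}}

```text
t: 14.45
tcp_pos: [0.5336, 0.2116, 0.0651]
eef_rot: [0.659, 0.257, 0.659, -0.257]
contact_force: [-0.1, 0.4, -3.0]
gripper_width: 0.156
```

Emit:
{"op": "carry_out", "data": {
  "commands": [
    {"linear": [0, -0.0032, 0], "twist": [-0.0222, 0, 0], "jaw": -1},
    {"linear": [0, -0.0032, 0], "twist": [-0.0222, 0, 0], "jaw": -1},
    {"linear": [0, 0, 0], "twist": [0, 0, 0], "jaw": -1},
    {"linear": [0, 0, 0], "twist": [0, 0, 0], "jaw": -1},
    {"linear": [0, 0, 0], "twist": [0, 0, 0], "jaw": -1}
  ]
}}

```text
t: 14.95
tcp_pos: [0.5323, 0.2102, 0.0651]
eef_rot: [0.663, 0.246, 0.663, -0.246]
contact_force: [0.2, 0.2, -3.6]
gripper_width: 0.153
```

Run:
```python
from h import *
s=avg(4);where(s); p,Rd=pose(-15,.0128); plan(p,Rd,s,n=5)
```

```text
std [0.02 0.01 0.03] tcp [0.5323 0.2102 0.0651] F [ 0.1  -0.   -3.79] M [ 0.04 -0.   -0.02] xax [ 0. -0. -1.]
t 15.15 und 12.85 phi -25.03 axis-org jig mm [-0.07  0.02] Fjig [ 0.1   0.03 -3.79]
{"linear":[0.0, -0.0064, 0.0006],"twist":[-0.0446, 0.0, 0.0]}
{"linear":[0.0, -0.0064, 0.0004],"twist":[-0.0446, 0.0, 0.0]}
{"linear":[0.0, -0.0064, 0.0002],"twist":[-0.0446, 0.0, 0.0]}
{"linear":[0.0, -0.0064, -0.0001],"twist":[-0.0446, 0.0, 0.0]}
{"linear":[0.0, -0.0064, -0.0003],"twist":[-0.0446, 0.0, 0.0]}
```

Emit:
{"op": "carry_out", "data": {
  "commands": [
    {"linear": [0, -0.0064, 0.0002], "twist": [-0.0444, 0, 0], "jaw": -1},
    {"linear": [0, -0.0064, 0.0001], "twist": [-0.0444, 0, 0], "jaw": -1},
    {"linear": [0, -0.0064, 0.0001], "twist": [-0.0444, 0, 0], "jaw": -1},
    {"linear": [0, 0, 0], "twist": [0, 0, 0], "jaw": -1},
    {"linear": [0, 0, 0], "twist": [0, 0, 0], "jaw": -1}
  ]
}}

```text
t: 15.65
tcp_pos: [0.5288, 0.2057, 0.0651]
eef_rot: [0.675, 0.211, 0.675, -0.211]
contact_force: [0.3, 0.1, -3.7]
gripper_width: 0.154
```

Emit:
{"op": "carry_out", "data": {
  "commands": [
    {"linear": [0, -0.0064, 0.0002], "twist": [-0.0444, 0, 0], "jaw": -1},
    {"linear": [0, -0.0064, 0.0001], "twist": [-0.0444, 0, 0], "jaw": -1},
    {"linear": [0, -0.0064, 0.0001], "twist": [-0.0444, 0, 0], "jaw": -1},
    {"linear": [0, 0, 0], "twist": [0, 0, 0], "jaw": -1},
    {"linear": [0, 0, 0], "twist": [0, 0, 0], "jaw": -1}
  ]
}}

```text
t: 16.15
tcp_pos: [0.5258, 0.2008, 0.0651]
eef_rot: [0.685, 0.176, 0.685, -0.176]
contact_force: [0.3, 0.9, -3.4]
gripper_width: 0.152
```

Run:
```python
from h import *
s=avg(5);where(s); p,Rd=pose(-3,.0128); plan(p,Rd,s,n=5)
```

```text
std [0.02 0.01 0.02] tcp [0.5258 0.2008 0.065 ] F [-0.25 -0.06 -3.94] M [ 0.03 -0.03  0.04] xax [-0.  0. -1.]
t 16.4 und 12.84 phi -13.09 axis-org jig mm [-0.02  0.06] Fjig [-0.23 -0.12 -3.94]
{"linear":[0.0, -0.0065, 0.0006],"twist":[-0.0448, -0.0, 0.0]}
{"linear":[0.0, -0.0065, 0.0004],"twist":[-0.0448, -0.0, 0.0]}
{"linear":[0.0, -0.0065, 0.0001],"twist":[-0.0448, -0.0, 0.0]}
{"linear":[0.0, -0.0065, -0.0001],"twist":[-0.0448, -0.0, 0.0]}
{"linear":[0.0, -0.0065, -0.0003],"twist":[-0.0448, -0.0, 0.0]}
```

Still free of contact. I'll keep going.

Emit:
{"op": "carry_out", "data": {
  "commands": [
    {"linear": [0, -0.0065, 0.0001], "twist": [-0.0446, 0, 0], "jaw": -1},
    {"linear": [0, -0.0064, 0.0001], "twist": [-0.0446, 0, 0], "jaw": -1},
    {"linear": [0, -0.0064, 0.0001], "twist": [-0.0446, 0, 0], "jaw": -1},
    {"linear": [0, -0.0064, 0.0001], "twist": [-0.0446, 0, 0], "jaw": -1},
    {"linear": [0, 0, 0], "twist": [0, 0, 0], "jaw": -1},
    {"linear": [0, 0, 0], "twist": [0, 0, 0], "jaw": -1}
  ]
}}

```text
t: 17.0
tcp_pos: [0.5226, 0.1938, 0.0651]
eef_rot: [0.696, 0.127, 0.696, -0.127]
contact_force: [0.2, -0.5, -4.3]
gripper_width: 0.155
```

Emit:
{"op": "carry_out", "data": {
  "commands": [
    {"linear": [0, -0.0064, 0.0001], "twist": [-0.0446, 0, 0], "jaw": -1},
    {"linear": [0, -0.0064, 0.0001], "twist": [-0.0446, 0, 0], "jaw": -1},
    {"linear": [0, -0.0064, 0.0001], "twist": [-0.0446, 0, 0], "jaw": -1},
    {"linear": [0, -0.0064, 0.0001], "twist": [-0.0446, 0, 0], "jaw": -1},
    {"linear": [0, 0, 0], "twist": [0, 0, 0], "jaw": -1},
    {"linear": [0, 0, 0], "twist": [0, 0, 0], "jaw": -1}
  ]
}}

```text
t: 17.6
tcp_pos: [0.5204, 0.1865, 0.0651]
eef_rot: [0.703, 0.078, 0.703, -0.078]
contact_force: [0.2, -0.1, -3.8]
gripper_width: 0.155
```

Run:
```python
from h import *
s=avg(5);where(s); p,Rd=pose(15,.0128); plan(p,Rd,s,n=6)
```

```text
std [0.02 0.01 0.02] tcp [0.5203 0.1865 0.065 ] F [ 0.02  0.2  -3.39] M [ 0.06 -0.   -0.01] xax [ 0.  0. -1.]
t 17.85 und 12.84 phi 2.97 axis-org jig mm [-0.05  0.14] Fjig [-0.04  0.2  -3.39]
{"linear":[0.0, -0.0065, 0.0007],"twist":[-0.0446, 0.0, -0.0]}
{"linear":[0.0, -0.0065, 0.0005],"twist":[-0.0446, 0.0, -0.0]}
{"linear":[0.0, -0.0065, 0.0002],"twist":[-0.0446, 0.0, -0.0]}
{"linear":[0.0, -0.0065, 0.0],"twist":[-0.0446, 0.0, -0.0]}
{"linear":[0.0, -0.0065, -0.0002],"twist":[-0.0446, 0.0, -0.0]}
{"linear":[0.0, -0.0065, -0.0004],"twist":[-0.0446, 0.0, -0.0]}
```

Emit:
{"op": "carry_out", "data": {
  "commands": [
    {"linear": [0, -0.0065, 0.0001], "twist": [-0.0446, 0, 0], "jaw": -1},
    {"linear": [0, -0.0065, 0.0001], "twist": [-0.0446, 0, 0], "jaw": -1},
    {"linear": [0, -0.0065, 0.0001], "twist": [-0.0446, 0, 0], "jaw": -1},
    {"linear": [0, -0.0065, 0.0001], "twist": [-0.0446, 0, 0], "jaw": -1},
    {"linear": [0, 0, 0], "twist": [0, 0, 0], "jaw": -1},
    {"linear": [0, 0, 0], "twist": [0, 0, 0], "jaw": -1}
  ]
}}

```text
t: 18.45
tcp_pos: [0.5191, 0.1787, 0.065]
eef_rot: [0.707, 0.029, 0.707, -0.029]
contact_force: [0.7, -0.7, -3.6]
gripper_width: 0.152
```

Emit:
{"op": "carry_out", "data": {
  "commands": [
    {"linear": [0, -0.0065, 0.0001], "twist": [-0.0446, 0, 0], "jaw": -1},
    {"linear": [0, -0.0065, 0.0001], "twist": [-0.0446, 0, 0], "jaw": -1},
    {"linear": [0, -0.0065, 0.0001], "twist": [-0.0446, 0, 0], "jaw": -1},
    {"linear": [0, -0.0065, 0.0001], "twist": [-0.0446, 0, 0], "jaw": -1},
    {"linear": [0, 0, 0], "twist": [0, 0, 0], "jaw": -1},
    {"linear": [0, 0, 0], "twist": [0, 0, 0], "jaw": -1}
  ]
}}

```text
t: 19.05
tcp_pos: [0.519, 0.171, 0.065]
eef_rot: [0.707, -0.02, 0.707, 0.02]
contact_force: [-0.5, -0.2, -3.1]
gripper_width: 0.152
```

Run:
```python
from look import *
s=avg(5);where(s);look("d",s); p,Rd=pose(27,.0128); plan(p,Rd,s,n=4)
```

```text
std [0.02 0.01 0.02] tcp [0.519 0.171 0.065] F [-0.15 -0.26 -3.96] M [0.03 0.03 0.02] xax [-0.  0. -1.]
t 19.3 und 12.84 phi 19.02 axis-org jig mm [-0.08  0.  ] Fjig [-0.08 -0.29 -3.96]
und 12.84 phi 19.023863622662386 axis-org in jig mm [-0.07642725  0.00365231]
{"linear":[0.0, -0.0064, 0.0005],"twist":[-0.0443, -0.0, -0.0]}
{"linear":[0.0, -0.0064, 0.0003],"twist":[-0.0443, -0.0, -0.0]}
{"linear":[0.0, -0.0064, 0.0001],"twist":[-0.0443, -0.0, -0.0]}
{"linear":[0.0, -0.0064, -0.0002],"twist":[-0.0443, -0.0, -0.0]}
```

View pics/scene_d.png

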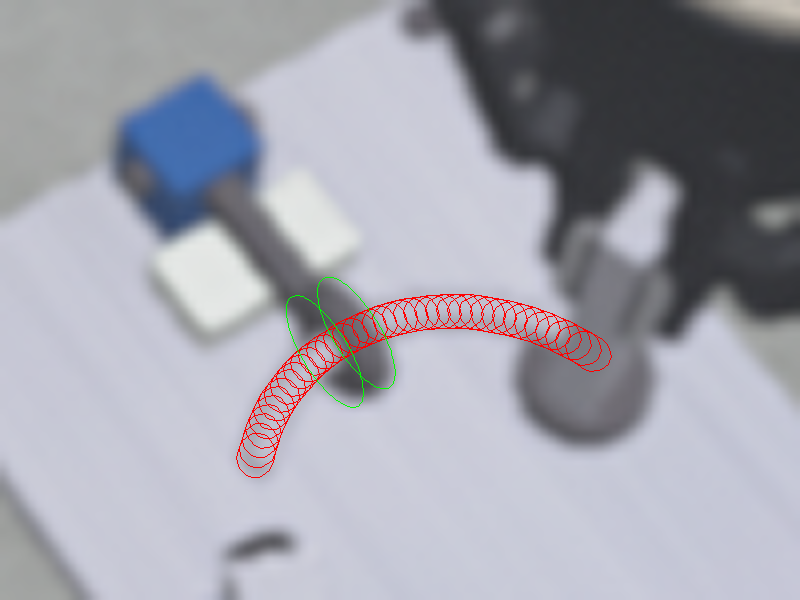

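The bar is threaded: its tip shows past the eye at (255,460) in the zoom, and the rubber face is ahead at (265,545).

Emit:
{"op": "carry_out", "data": {
  "commands": [
    {"linear": [0, -0.0064, 0.0002], "twist": [-0.0444, 0, 0], "jaw": -1},
    {"linear": [0, -0.0064, 0.0001], "twist": [-0.0444, 0, 0], "jaw": -1},
    {"linear": [0, -0.0064, 0.0001], "twist": [-0.0444, 0, 0], "jaw": -1},
    {"linear": [0, -0.0064, 0.0001], "twist": [-0.0444, 0, 0], "jaw": -1},
    {"linear": [0, 0, 0], "twist": [0, 0, 0], "jaw": -1},
    {"linear": [0, 0, 0], "twist": [0, 0, 0], "jaw": -1}
  ]
}}

```text
t: 20.0
tcp_pos: [0.52, 0.1633, 0.065]
eef_rot: [0.704, -0.07, 0.704, 0.07]
contact_force: [-0.3, -0.1, -3.2]
gripper_width: 0.154
```

Emit:
{"op": "carry_out", "data": {
  "commands": [
    {"linear": [0, -0.0032, 0], "twist": [-0.0222, 0, 0], "jaw": -1},
    {"linear": [0, -0.0032, 0], "twist": [-0.0222, 0, 0], "jaw": -1},
    {"linear": [0, -0.0032, 0], "twist": [-0.0222, 0, 0], "jaw": -1},
    {"linear": [0, -0.0032, 0], "twist": [-0.0222, 0, 0], "jaw": -1},
    {"linear": [0, 0, 0], "twist": [0, 0, 0], "jaw": -1},
    {"linear": [0, 0, 0], "twist": [0, 0, 0], "jaw": -1}
  ]
}}

```text
t: 20.6
tcp_pos: [0.5209, 0.1595, 0.0651]
eef_rot: [0.701, -0.095, 0.701, 0.095]
contact_force: [0.2, -0.3, -3.7]
gripper_width: 0.156
```

Run:
```python
from look import *
s=avg(6);where(s);look("e",s)
```

```text
std [0.01 0.01 0.01] tcp [0.5209 0.1596 0.065 ] F [ 0.   -0.16 -3.42] M [0.03 0.03 0.  ] xax [ 0. -0. -1.]
t 20.9 und 12.85 phi 31.05 axis-org jig mm [-0.09 -0.02] Fjig [ 0.04 -0.15 -3.42]
und 12.85 phi 31.054380054036255 axis-org in jig mm [-0.08542053 -0.02015585]
```

View pics/scene_e.png

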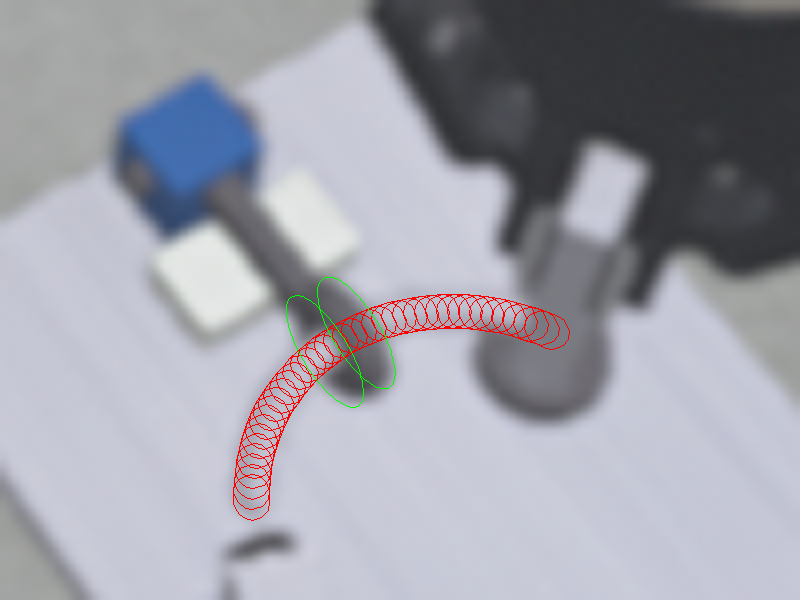

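View pics/side_e.png

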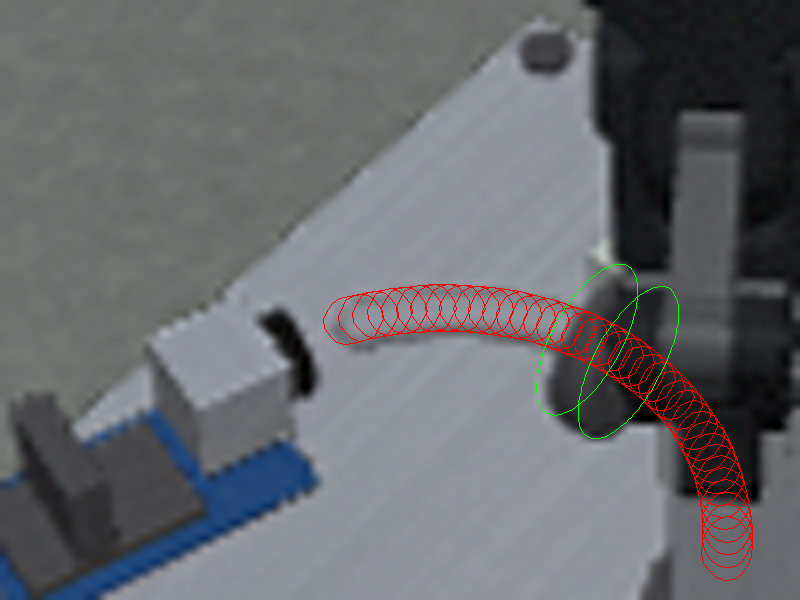

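Emit:
{"op": "carry_out", "data": {
  "commands": [
    {"linear": [0, -0.0032, 0], "twist": [-0.0222, 0, 0], "jaw": -1},
    {"linear": [0, -0.0032, 0], "twist": [-0.0222, 0, 0], "jaw": -1},
    {"linear": [0, -0.0032, 0], "twist": [-0.0222, 0, 0], "jaw": -1},
    {"linear": [0, 0, 0], "twist": [0, 0, 0], "jaw": -1},
    {"linear": [0, 0, 0], "twist": [0, 0, 0], "jaw": -1}
  ]
}}

```text
t: 21.5
tcp_pos: [0.5217, 0.1568, 0.0651]
eef_rot: [0.698, -0.113, 0.698, 0.113]
contact_force: [-0.0, -0.4, -3.7]
gripper_width: 0.154
```

Run:
```python
from h import *
s=avg(5);where(s)
```

```text
std [0.01 0.02 0.01] tcp [0.5217 0.1568 0.065 ] F [-0.33  0.33 -3.65] M [ 0.03  0.01 -0.01] xax [-0.  0. -1.]
t 21.75 und 12.83 phi 34.05 axis-org jig mm [-0.12 -0.04] Fjig [-0.41  0.23 -3.65]
```

Emit:
{"op": "carry_out", "data": {
  "commands": [
    {"linear": [0, -0.0032, 0], "twist": [-0.0222, 0, 0], "jaw": -1},
    {"linear": [0, -0.0032, 0], "twist": [-0.0222, 0, 0], "jaw": -1},
    {"linear": [0, -0.0032, 0.0001], "twist": [-0.0222, 0, 0], "jaw": -1},
    {"linear": [0, 0, 0], "twist": [0, 0, 0], "jaw": -1},
    {"linear": [0, 0, 0], "twist": [0, 0, 0], "jaw": -1}
  ]
}}

```text
t: 22.25
tcp_pos: [0.5227, 0.154, 0.065]
eef_rot: [0.695, -0.131, 0.695, 0.131]
contact_force: [-0.6, 0.1, -2.8]
gripper_width: 0.151
```

Run:
```python
from h import *
s=avg(5);where(s)
```

```text
std [0.01 0.02 0.01] tcp [0.5227 0.1541 0.065 ] F [-0.28 -0.66 -3.65] M [0.03 0.03 0.  ] xax [-0.  0. -1.]
t 22.5 und 12.84 phi 37.05 axis-org jig mm [-0.12 -0.03] Fjig [-0.1  -0.71 -3.65]
```

Emit:
{"op": "carry_out", "data": {
  "commands": [
    {"linear": [0, -0.0032, 0], "twist": [-0.0222, 0, 0], "jaw": -1},
    {"linear": [0, 0, 0], "twist": [0, 0, 0], "jaw": -1},
    {"linear": [0, -0.0032, 0], "twist": [-0.0222, 0, 0], "jaw": -1},
    {"linear": [0, 0, 0], "twist": [0, 0, 0], "jaw": -1},
    {"linear": [0, 0, 0], "twist": [0, 0, 0], "jaw": -1}
  ]
}}

```text
t: 23.0
tcp_pos: [0.5234, 0.1523, 0.065]
eef_rot: [0.692, -0.143, 0.692, 0.143]
contact_force: [-0.9, -0.1, -4.4]
gripper_width: 0.15
```

Run:
```python
from look import *
s=avg(5);where(s);look("f",s)
```

```text
std [0.01 0.01 0.02] tcp [0.5234 0.1523 0.065 ] F [-0.21  0.02 -3.53] M [0.01 0.04 0.  ] xax [-0. -0. -1.]
t 23.25 und 12.84 phi 39.05 axis-org jig mm [-0.13 -0.04] Fjig [-0.2  -0.03 -3.53]
und 12.84 phi 39.04954918038532 axis-org in jig mm [-0.13326176 -0.0395129 ]
```

View pics/side_f.png

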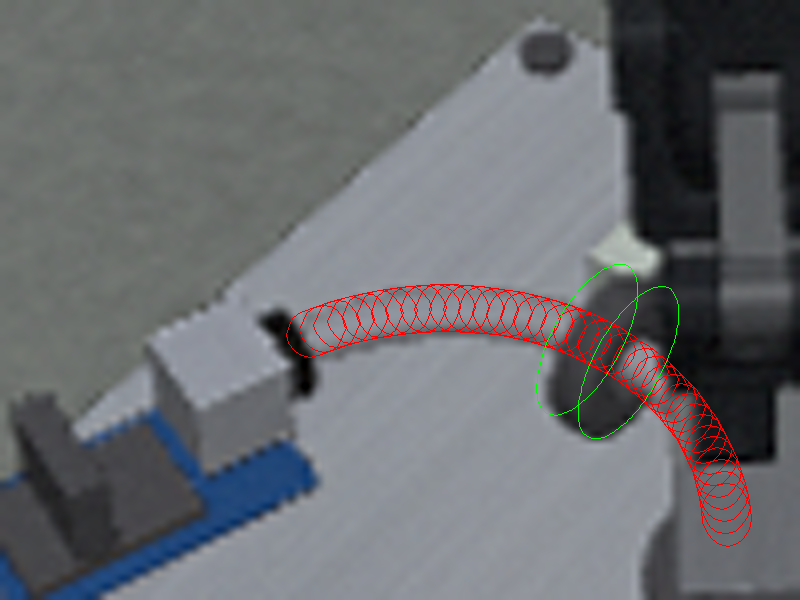

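The tip in the side view at (290,335) is now almost on the rubber face, and there's no measurable force yet. From here I'll use small steps.

Emit:
{"op": "carry_out", "data": {
  "commands": [
    {"linear": [0, -0.0032, 0.0003], "twist": [-0.0222, 0, 0], "jaw": -1},
    {"linear": [0, 0, 0], "twist": [0, 0, 0], "jaw": -1},
    {"linear": [0, -0.0032, 0], "twist": [-0.0222, 0, 0], "jaw": -1},
    {"linear": [0, 0, 0], "twist": [0, 0, 0], "jaw": -1},
    {"linear": [0, 0, 0], "twist": [0, 0, 0], "jaw": -1}
  ]
}}

```text
t: 23.85
tcp_pos: [0.5242, 0.1505, 0.065]
eef_rot: [0.69, -0.155, 0.69, 0.155]
contact_force: [-1.2, -0.8, -4.4]
gripper_width: 0.147
```

Run:
```python
from h import *
s=avg(6);where(s)
```

```text
std [0.01 0.01 0.02] tcp [0.5242 0.1506 0.065 ] F [-1.49 -0.88 -3.72] M [-0.2   0.31 -0.11] xax [-1.e-04 -0.e+00 -1.e+00]
t 24.15 und 12.81 phi 41.05 axis-org jig mm [-0.1 -0. ] Fjig [-1.2  -1.24 -3.72]
```

Emit:
{"op": "carry_out", "data": {
  "commands": [
    {"linear": [0, -0.0032, 0], "twist": [-0.0222, 0, 0], "jaw": -1},
    {"linear": [0, 0, 0], "twist": [0, 0, 0], "jaw": -1},
    {"linear": [0, -0.0032, 0], "twist": [-0.0222, 0, 0], "jaw": -1},
    {"linear": [0, 0, 0], "twist": [0, 0, 0], "jaw": -1},
    {"linear": [0, 0, 0], "twist": [0, 0, 0], "jaw": -1}
  ]
}}

```text
t: 24.65
tcp_pos: [0.5251, 0.1488, 0.065]
eef_rot: [0.687, -0.167, 0.687, 0.167]
contact_force: [-0.8, -1.3, -3.1]
gripper_width: 0.151
```

Run:
```python
from h import *
s=avg(6);where(s)
```

```text
std [0.01 0.01 0.01] tcp [0.5251 0.1489 0.065 ] F [-1.64 -0.7  -3.79] M [-0.12  0.31 -0.06] xax [ 0.  0. -1.]
t 24.95 und 12.85 phi 43.05 axis-org jig mm [-0.09  0.04] Fjig [-1.39 -1.12 -3.79]
```

Emit:
{"op": "carry_out", "data": {
  "commands": [
    {"linear": [0, -0.0032, 0], "twist": [-0.0222, 0, 0], "jaw": -1},
    {"linear": [0, 0, 0], "twist": [0, 0, 0], "jaw": -1},
    {"linear": [0, -0.0032, 0], "twist": [-0.0222, 0, 0], "jaw": -1},
    {"linear": [0, 0, 0], "twist": [0, 0, 0], "jaw": -1},
    {"linear": [0, 0, 0], "twist": [0, 0, 0], "jaw": -1}
  ]
}}

```text
t: 25.45
tcp_pos: [0.526, 0.1471, 0.065]
eef_rot: [0.684, -0.179, 0.684, 0.179]
contact_force: [-0.8, -1.2, -4.0]
gripper_width: 0.153
```

Run:
```python
from h import *
s=avg(8);where(s)
```

```text
std [0.01 0.02 0.02] tcp [0.526  0.1472 0.065 ] F [-0.79 -0.83 -3.67] M [-0.19  0.26 -0.09] xax [ 1.e-04  0.e+00 -1.e+00]
t 25.85 und 12.85 phi 45.05 axis-org jig mm [-0.09  0.01] Fjig [-0.53 -1.01 -3.67]
```

Emit:
{"op": "carry_out", "data": {
  "commands": [
    {"linear": [0, -0.0032, 0], "twist": [-0.0222, 0, 0], "jaw": -1},
    {"linear": [0, 0, 0], "twist": [0, 0, 0], "jaw": -1},
    {"linear": [0, -0.0032, 0], "twist": [-0.0222, 0, 0], "jaw": -1},
    {"linear": [0, 0, 0], "twist": [0, 0, 0], "jaw": -1},
    {"linear": [0, 0, 0], "twist": [0, 0, 0], "jaw": -1}
  ]
}}

```text
t: 26.35
tcp_pos: [0.527, 0.1455, 0.0651]
eef_rot: [0.681, -0.191, 0.681, 0.191]
contact_force: [-0.9, -1.7, -3.1]
gripper_width: 0.152
```

Run:
```python
from look import *
s=avg(8);where(s);look("g",s)
```

```text
std [0.01 0.01 0.01] tcp [0.527  0.1455 0.0651] F [-0.47 -1.53 -3.88] M [-0.25  0.15 -0.11] xax [ 1.e-04  0.e+00 -1.e+00]
t 26.75 und 12.85 phi 47.04 axis-org jig mm [-0.11  0.01] Fjig [-0.04 -1.6  -3.88]
und 12.85 phi 47.04343116326219 axis-org in jig mm [-0.10718181  0.00545451]
```

View pics/side_g.png

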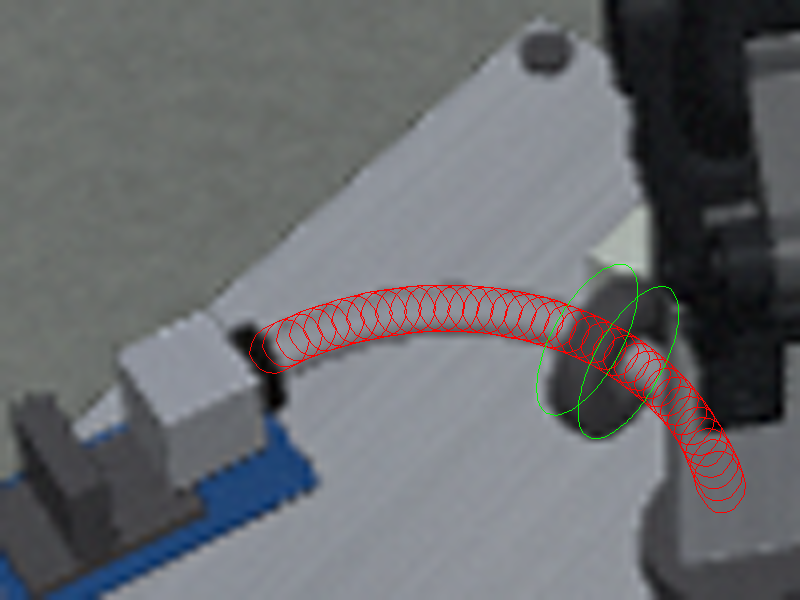

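Emit:
{"op": "carry_out", "data": {
  "commands": [
    {"linear": [0, -0.0016, 0], "twist": [-0.0111, 0, 0], "jaw": -1},
    {"linear": [0, 0, 0], "twist": [0, 0, 0], "jaw": -1},
    {"linear": [0, 0, 0], "twist": [0, 0, 0], "jaw": -1}
  ]
}}

```text
t: 27.15
tcp_pos: [0.5272, 0.1451, 0.0651]
eef_rot: [0.68, -0.194, 0.68, 0.194]
contact_force: [-0.4, -1.9, -4.1]
gripper_width: 0.156
```

Run:
```python
from h import *
s=avg(6);where(s)
```

```text
std [0.01 0.01 0.01] tcp [0.5272 0.1451 0.065 ] F [-0.37 -1.9  -3.88] M [-0.35  0.15 -0.16] xax [-0. -0. -1.]
t 27.45 und 12.84 phi 47.54 axis-org jig mm [-0.12 -0.01] Fjig [ 0.16 -1.93 -3.88]
```

Emit:
{"op": "carry_out", "data": {
  "commands": [
    {"linear": [0, -0.0016, 0], "twist": [-0.0111, 0, 0], "jaw": -1},
    {"linear": [0, 0, 0], "twist": [0, 0, 0], "jaw": -1},
    {"linear": [0, 0, 0], "twist": [0, 0, 0], "jaw": -1}
  ]
}}

```text
t: 27.75
tcp_pos: [0.5275, 0.1447, 0.065]
eef_rot: [0.679, -0.197, 0.679, 0.197]
contact_force: [-0.0, -2.2, -5.4]
gripper_width: 0.155
```

Run:
```python
from h import *
s=avg(6);where(s)
```

```text
std [0.02 0.02 0.02] tcp [0.5275 0.1447 0.065 ] F [-0.65 -1.97 -3.6 ] M [-0.37  0.14 -0.19] xax [ 0. -0. -1.]
t 28.05 und 12.84 phi 48.04 axis-org jig mm [-0.12 -0.  ] Fjig [-0.09 -2.07 -3.6 ]
```

Emit:
{"op": "carry_out", "data": {
  "commands": [
    {"linear": [0, -0.0016, 0], "twist": [-0.0111, 0, 0], "jaw": -1},
    {"linear": [0, 0, 0], "twist": [0, 0, 0], "jaw": -1},
    {"linear": [0, 0, 0], "twist": [0, 0, 0], "jaw": -1}
  ]
}}

```text
t: 28.35
tcp_pos: [0.5277, 0.1442, 0.065]
eef_rot: [0.678, -0.2, 0.678, 0.2]
contact_force: [0.2, -1.5, -2.6]
gripper_width: 0.154
```

Run:
```python
from h import *
s=avg(6);where(s)
```

```text
std [0.01 0.01 0.01] tcp [0.5277 0.1443 0.0651] F [-0.01 -1.8  -3.93] M [-0.38  0.1  -0.18] xax [ 0.  0. -1.]
t 28.65 und 12.85 phi 48.54 axis-org jig mm [-0.12 -0.  ] Fjig [ 0.48 -1.73 -3.93]
```

Emit:
{"op": "carry_out", "data": {
  "commands": [
    {"linear": [0, -0.0016, 0], "twist": [-0.0111, 0, 0], "jaw": -1},
    {"linear": [0, 0, 0], "twist": [0, 0, 0], "jaw": -1},
    {"linear": [0, 0, 0], "twist": [0, 0, 0], "jaw": -1}
  ]
}}

```text
t: 28.95
tcp_pos: [0.528, 0.1438, 0.0651]
eef_rot: [0.677, -0.203, 0.677, 0.203]
contact_force: [0.6, -2.2, -4.1]
gripper_width: 0.154
```

Run:
```python
from h import *
s=avg(6);where(s)
```

```text
std [0.   0.01 0.02] tcp [0.528  0.1439 0.065 ] F [ 0.14 -2.11 -3.62] M [-0.37  0.08 -0.16] xax [ 0.  0. -1.]
t 29.25 und 12.85 phi 49.04 axis-org jig mm [-0.13 -0.01] Fjig [ 0.7  -1.99 -3.62]
```

Emit:
{"op": "carry_out", "data": {
  "commands": [
    {"linear": [0, -0.0016, 0], "twist": [-0.0111, 0, 0], "jaw": -1},
    {"linear": [0, 0, 0], "twist": [0, 0, 0], "jaw": -1},
    {"linear": [0, 0, 0], "twist": [0, 0, 0], "jaw": -1}
  ]
}}

```text
t: 29.55
tcp_pos: [0.5283, 0.1435, 0.0651]
eef_rot: [0.676, -0.206, 0.676, 0.206]
contact_force: [-0.7, -1.7, -4.3]
gripper_width: 0.152
```

Run:
```python
from h import *
s=avg(6);where(s)
```

```text
std [0.01 0.01 0.01] tcp [0.5282 0.1435 0.0651] F [-0.39 -1.62 -3.99] M [-0.38  0.08 -0.18] xax [ 0.  0. -1.]
t 29.85 und 12.86 phi 49.54 axis-org jig mm [-0.12 -0.  ] Fjig [ 0.06 -1.66 -3.99]
```

Emit:
{"op": "carry_out", "data": {
  "commands": [
    {"linear": [0, -0.0016, 0], "twist": [-0.0111, 0, 0], "jaw": -1},
    {"linear": [0, 0, 0], "twist": [0, 0, 0], "jaw": -1},
    {"linear": [0, 0, 0], "twist": [0, 0, 0], "jaw": -1}
  ]
}}

```text
t: 30.15
tcp_pos: [0.5285, 0.1431, 0.065]
eef_rot: [0.676, -0.209, 0.676, 0.209]
contact_force: [-0.1, -1.2, -4.2]
gripper_width: 0.156
```

Run:
```python
from h import *
s=avg(6);where(s)
```

```text
std [0.01 0.01 0.01] tcp [0.5285 0.1431 0.065 ] F [ 0.26 -1.99 -3.73] M [-0.4   0.06 -0.17] xax [-0.  0. -1.]
t 30.45 und 12.84 phi 50.04 axis-org jig mm [-0.14 -0.01] Fjig [ 0.79 -1.84 -3.73]
```

Emit:
{"op": "carry_out", "data": {
  "commands": [
    {"linear": [0, -0.0016, 0], "twist": [-0.0111, 0, 0], "jaw": -1},
    {"linear": [0, 0, 0], "twist": [0, 0, 0], "jaw": -1},
    {"linear": [0, 0, 0], "twist": [0, 0, 0], "jaw": -1}
  ]
}}

```text
t: 30.75
tcp_pos: [0.5288, 0.1427, 0.0651]
eef_rot: [0.675, -0.212, 0.675, 0.212]
contact_force: [0.1, -2.0, -5.1]
gripper_width: 0.153
```

Run:
```python
from h import *
s=avg(6);where(s)
```

```text
std [0.01 0.01 0.01] tcp [0.5288 0.1427 0.065 ] F [-0.21 -1.93 -3.71] M [-0.38  0.08 -0.18] xax [ 0.  0. -1.]
t 31.05 und 12.85 phi 50.54 axis-org jig mm [-0.13 -0.  ] Fjig [ 0.32 -1.92 -3.71]
```

Emit:
{"op": "carry_out", "data": {
  "commands": [
    {"linear": [0, -0.0016, 0], "twist": [-0.0111, 0, 0], "jaw": -1},
    {"linear": [0, 0, 0], "twist": [0, 0, 0], "jaw": -1},
    {"linear": [0, 0, 0], "twist": [0, 0, 0], "jaw": -1}
  ]
}}

```text
t: 31.35
tcp_pos: [0.529, 0.1423, 0.065]
eef_rot: [0.674, -0.215, 0.674, 0.215]
contact_force: [0.4, -2.8, -3.4]
gripper_width: 0.157
```

Run:
```python
from look import *
s=avg(6);where(s);look("h",s)
```

```text
std [0.01 0.01 0.02] tcp [0.5291 0.1423 0.0651] F [-0.36 -1.9  -3.89] M [-0.38  0.06 -0.19] xax [ 0.  0. -1.]
t 31.65 und 12.86 phi 51.04 axis-org jig mm [-0.13 -0.01] Fjig [ 0.17 -1.93 -3.89]
und 12.86 phi 51.04223749731513 axis-org in jig mm [-0.13284429 -0.00672516]
```

View pics/side_h.png

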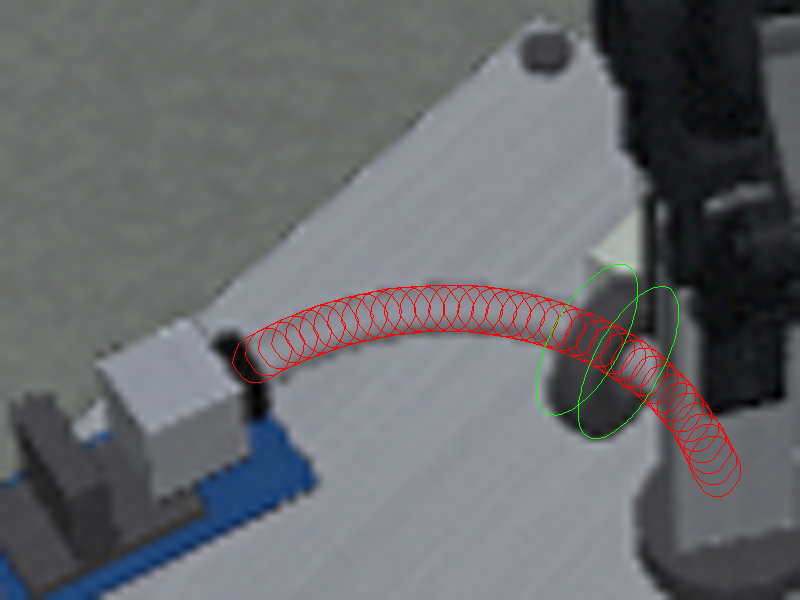

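Emit:
{"op": "carry_out", "data": {
  "commands": [
    {"linear": [0, -0.0016, 0], "twist": [-0.0111, 0, 0], "jaw": -1},
    {"linear": [0, 0, 0], "twist": [0, 0, 0], "jaw": -1},
    {"linear": [0, 0, 0], "twist": [0, 0, 0], "jaw": -1}
  ]
}}

```text
t: 32.05
tcp_pos: [0.5293, 0.1419, 0.0651]
eef_rot: [0.673, -0.218, 0.673, 0.218]
contact_force: [-1.0, -2.4, -3.7]
gripper_width: 0.154
```

Run:
```python
from h import *
s=avg(6);where(s)
```

```text
std [0.01 0.02 0.01] tcp [0.5293 0.1419 0.0651] F [-0.42 -2.09 -3.66] M [-0.4   0.06 -0.18] xax [ 0.  0. -1.]
t 32.35 und 12.85 phi 51.54 axis-org jig mm [-0.14 -0.01] Fjig [ 0.16 -2.13 -3.66]
```

Emit:
{"op": "carry_out", "data": {
  "commands": [
    {"linear": [0, -0.0016, 0], "twist": [-0.0111, 0, 0], "jaw": -1},
    {"linear": [0, 0, 0], "twist": [0, 0, 0], "jaw": -1},
    {"linear": [0, 0, 0], "twist": [0, 0, 0], "jaw": -1}
  ]
}}

```text
t: 32.65
tcp_pos: [0.5296, 0.1415, 0.065]
eef_rot: [0.672, -0.221, 0.672, 0.221]
contact_force: [-0.4, -1.9, -3.8]
gripper_width: 0.153
```

Run:
```python
from h import *
s=avg(6);where(s)
```

```text
std [0.01 0.01 0.02] tcp [0.5296 0.1415 0.0651] F [-0.54 -1.85 -3.84] M [-0.4   0.05 -0.18] xax [ 0.  0. -1.]
t 32.95 und 12.85 phi 52.04 axis-org jig mm [-0.13 -0.01] Fjig [-0.02 -1.93 -3.84]
```

Emit:
{"op": "carry_out", "data": {
  "commands": [
    {"linear": [0, -0.0016, 0], "twist": [-0.0111, 0, 0], "jaw": -1},
    {"linear": [0, 0, 0], "twist": [0, 0, 0], "jaw": -1},
    {"linear": [0, 0, 0], "twist": [0, 0, 0], "jaw": -1}
  ]
}}

```text
t: 33.25
tcp_pos: [0.5299, 0.141, 0.065]
eef_rot: [0.671, -0.224, 0.671, 0.224]
contact_force: [0.0, -2.4, -3.7]
gripper_width: 0.155
```

Run:
```python
from h import *
s=avg(6);where(s)
```

```text
std [0.01 0.01 0.01] tcp [0.5299 0.1411 0.065 ] F [-0.17 -2.71 -3.6 ] M [-0.52  0.15 -0.26] xax [-1.e-04 -0.e+00 -1.e+00]
t 33.55 und 12.84 phi 52.54 axis-org jig mm [-0.16 -0.04] Fjig [ 0.57 -2.66 -3.6 ]
```

Emit:
{"op": "carry_out", "data": {
  "commands": [
    {"linear": [0, -0.0016, 0], "twist": [-0.0111, 0, 0], "jaw": -1},
    {"linear": [0, 0, 0], "twist": [0, 0, 0], "jaw": -1},
    {"linear": [0, 0, 0], "twist": [0, 0, 0], "jaw": -1}
  ]
}}

```text
t: 33.85
tcp_pos: [0.5301, 0.1406, 0.065]
eef_rot: [0.67, -0.227, 0.67, 0.226]
contact_force: [-2.8, -3.3, -2.2]
gripper_width: 0.156
```

Run:
```python
from h import *
s=avg(6);where(s)
```

```text
std [0.01 0.01 0.02] tcp [0.5301 0.1406 0.065 ] F [-3.09 -4.55 -2.08] M [-0.87  0.47 -0.38] xax [-2.e-04 -2.e-04 -1.e+00]
t 34.15 und 12.82 phi 53.04 axis-org jig mm [-0.2  -0.12] Fjig [-1.74 -5.21 -2.08]
```

Emit:
{"op": "carry_out", "data": {
  "commands": [
    {"linear": [0, -0.0007, 0], "twist": [-0.0045, 0, 0], "jaw": -1},
    {"linear": [0, -0.0006, 0], "twist": [-0.0045, 0, 0], "jaw": -1},
    {"linear": [0, 0, 0], "twist": [0, 0, 0], "jaw": -1},
    {"linear": [0, 0, 0], "twist": [0, 0, 0], "jaw": -1}
  ]
}}

```text
t: 34.55
tcp_pos: [0.5302, 0.1404, 0.065]
eef_rot: [0.669, -0.229, 0.669, 0.229]
contact_force: [-4.0, -4.2, -1.1]
gripper_width: 0.157
```

Run:
```python
from h import *
s=avg(10);where(s)
```

```text
std [0.01 0.01 0.02] tcp [0.5302 0.1403 0.065 ] F [-4.04 -4.22 -1.5 ] M [-0.86  0.7  -0.54] xax [-6.e-04 -1.e-04 -1.e+00]
t 35.05 und 12.81 phi 53.43 axis-org jig mm [-0.32 -0.14] Fjig [-2.75 -5.15 -1.5 ]
```

Emit:
{"op": "carry_out", "data": {
  "commands": [
    {"linear": [0, 0, 0], "twist": [0, 0, 0], "jaw": -1},
    {"linear": [0, 0.0018, 0], "twist": [0.0111, 0, 0], "jaw": -1},
    {"linear": [0, 0.0018, 0], "twist": [0.0111, 0, 0], "jaw": -1},
    {"linear": [0, 0, 0], "twist": [0, 0, 0], "jaw": -1},
    {"linear": [0, 0, 0], "twist": [0, 0, 0], "jaw": -1}
  ]
}}

```text
t: 35.55
tcp_pos: [0.5298, 0.1413, 0.065]
eef_rot: [0.671, -0.223, 0.671, 0.223]
contact_force: [-0.6, -3.9, -4.2]
gripper_width: 0.155
```

Run:
```python
from look import *
s=avg(8);where(s);look("i",s)
```

```text
std [0.01 0.01 0.02] tcp [0.5298 0.1413 0.065 ] F [-0.45 -2.81 -3.87] M [-0.54  0.1  -0.22] xax [ 1.e-04  1.e-04 -1.e+00]
t 35.95 und 12.85 phi 52.45 axis-org jig mm [-0.22  0.09] Fjig [ 0.33 -2.83 -3.87]
und 12.85 phi 52.45278515759839 axis-org in jig mm [-0.21851586  0.08899397]
```

View pics/side_i.png

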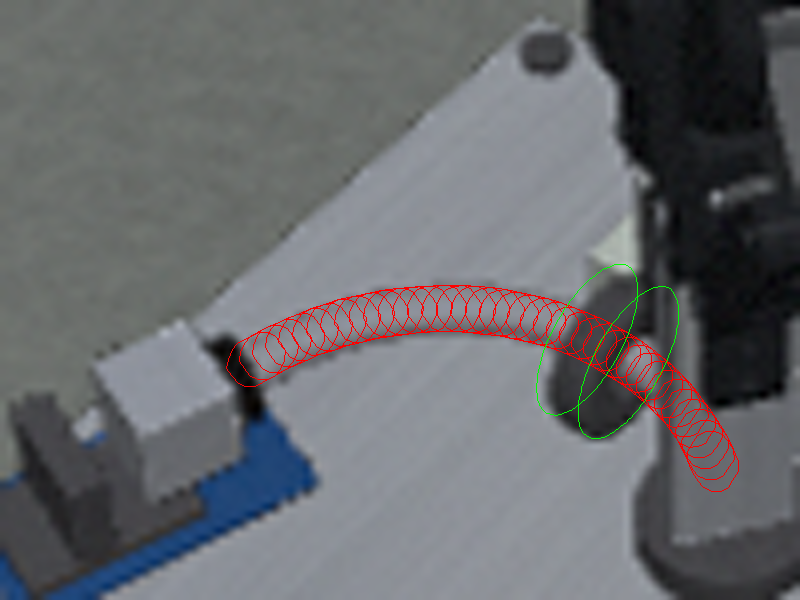

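Emit:
{"op": "carry_out", "data": {
  "commands": [
    {"linear": [0, -0.0008, 0.0007], "twist": [-0.0067, 0, 0], "jaw": -1},
    {"linear": [0, 0, 0], "twist": [0, 0, 0], "jaw": -1},
    {"linear": [0, 0, 0], "twist": [0, 0, 0], "jaw": -1}
  ]
}}

```text
t: 36.35
tcp_pos: [0.53, 0.1411, 0.065]
eef_rot: [0.67, -0.225, 0.671, 0.225]
contact_force: [-2.4, -4.2, -2.2]
gripper_width: 0.154
```

```bash
cat >> h.py <<'E'
def solve(s):
    th=np.arctan2(Rt(s)[1,1],Rt(s)[0,1])-np.pi/2-JA; pin=-.055*np.array([np.cos(th),np.sin(th)])
    psi=th+np.radians(295); tip=.055*np.array([np.cos(psi),np.sin(psi)])-pin; eye=np.array([0,-.055])-pin
    F=(Rj.T@s["contact_force"])[:2]; n=-np.array([np.cos(np.radians(70)),np.sin(np.radians(70))])
    cr=lambda r,f:r[0]*f[1]-r[1]*f[0]
    A=np.array([[n[0],1,0],[n[1],0,1],[cr(tip,n),-eye[1],eye[0]]]); x=np.linalg.solve(A,[F[0],F[1],s["wrist_torque"][2]])
    print("proj",round(float(F@n),2),"Mz",round(s["wrist_torque"][2],3),"Mz if eye 0",round(cr(tip,n)*float(F@n),3),"solve Fb,ex,ey",np.round(x,2))
E
python3 - <<'E'
from h import *
s=avg(10);where(s);solve(s)
E
```

```text
std [0.01 0.02 0.02] tcp [0.53   0.1411 0.065 ] F [-2.53 -4.26 -2.89] M [-0.9   0.42 -0.39] xax [-2.e-04 -1.e-04 -1.e+00]
t 36.85 und 12.83 phi 52.74 axis-org jig mm [-0.2   0.17] Fjig [-1.28 -4.78 -2.89]
proj 4.93 Mz -0.392 Mz if eye 0 -0.349 solve Fb,ex,ey [6.11 0.81 0.96]
```

Estimated bumper force is about 5 to 6 N with about 1 N on the eye. One more small increment should bring it to about 8 N.

Emit:
{"op": "carry_out", "data": {
  "commands": [
    {"linear": [0, -0.0007, 0.0007], "twist": [-0.005, 0, 0], "jaw": -1},
    {"linear": [0, 0, 0], "twist": [0, 0, 0], "jaw": -1},
    {"linear": [0, 0, 0], "twist": [0, 0, 0], "jaw": -1}
  ]
}}

```text
t: 37.15
tcp_pos: [0.5302, 0.141, 0.065]
eef_rot: [0.67, -0.226, 0.67, 0.226]
contact_force: [-3.4, -4.8, -0.8]
gripper_width: 0.153
```

Run:
```python
from h import *
s=avg(10);where(s);solve(s)
```

```text
std [0.01 0.01 0.02] tcp [0.5302 0.141  0.065 ] F [-4.43 -5.53 -1.01] M [-1.09  0.7  -0.46] xax [-6.e-04 -3.e-04 -1.e+00]
t 37.65 und 12.82 phi 52.97 axis-org jig mm [-0.19  0.2 ] Fjig [-2.78 -6.53 -1.01]
proj 7.08 Mz -0.461 Mz if eye 0 -0.5 solve Fb,ex,ey [ 6.01 -0.72 -0.87]
```

Emit:
{"op": "carry_out", "data": {
  "commands": [
    {"linear": [0, -0.0004, 0.0002], "twist": [-0.0025, 0, 0], "jaw": -1},
    {"linear": [0, 0, 0], "twist": [0, 0, 0], "jaw": -1},
    {"linear": [0, 0, 0], "twist": [0, 0, 0], "jaw": -1}
  ]
}}

```text
t: 37.95
tcp_pos: [0.5302, 0.1409, 0.065]
eef_rot: [0.669, -0.227, 0.67, 0.227]
contact_force: [-4.7, -5.9, -1.3]
gripper_width: 0.154
```

Run:
```python
from h import *
s=avg(8);where(s);solve(s)
```

```text
std [0.01 0.01 0.01] tcp [0.5302 0.1409 0.065 ] F [-4.92 -5.97 -0.89] M [-1.19  0.82 -0.49] xax [-7.e-04 -5.e-04 -1.e+00]
t 38.35 und 12.82 phi 53.08 axis-org jig mm [-0.19  0.18] Fjig [-3.13 -7.07 -0.89]
proj 7.72 Mz -0.493 Mz if eye 0 -0.544 solve Fb,ex,ey [ 6.31 -0.97 -1.14]
```

Emit:
{"op": "carry_out", "data": {
  "commands": [
    {"linear": [0, 0.001, -0.0008], "twist": [0.008, 0, 0], "jaw": -1},
    {"linear": [0, 0.001, -0.0006], "twist": [0.008, 0, 0], "jaw": -1},
    {"linear": [0, 0, 0], "twist": [0, 0, 0], "jaw": -1},
    {"linear": [0.0015, 0, 0], "twist": [0, 0, 0], "jaw": -1},
    {"linear": [0.001, 0, 0], "twist": [0, 0, 0], "jaw": -1},
    {"linear": [0, 0, 0], "twist": [0, 0, 0], "jaw": -1},
    {"linear": [0, 0, 0], "twist": [0, 0, 0], "jaw": -1}
  ]
}}

```text
t: 39.05
tcp_pos: [0.5298, 0.1414, 0.0644]
eef_rot: [0.671, -0.223, 0.671, 0.223]
contact_force: [-1.2, -2.3, -2.6]
gripper_width: 0.153
```

Run:
```python
from h import *
s=avg(8);where(s);solve(s)
```

```text
std [0.01 0.01 0.01] tcp [0.5298 0.1413 0.0643] F [-1.3  -2.71 -2.13] M [-0.49  0.16 -0.23] xax [ 1.e-04  1.e-04 -1.e+00]
t 39.45 und 12.12 phi 52.37 axis-org jig mm [-0.14  0.1 ] Fjig [-0.52 -2.96 -2.13]
proj 2.96 Mz -0.227 Mz if eye 0 -0.211 solve Fb,ex,ey [3.39 0.64 0.23]
```

Emit:
{"op": "carry_out", "data": {
  "commands": [
    {"linear": [0.0003, 0, 0], "twist": [0, 0, 0], "jaw": -1},
    {"linear": [0, 0, 0], "twist": [0, 0, 0], "jaw": -0.5},
    {"linear": [0, 0, 0], "twist": [0, 0, 0], "jaw": 0},
    {"linear": [0, 0, 0], "twist": [0, 0, 0], "jaw": 0},
    {"linear": [0, 0, 0], "twist": [0, 0, 0], "jaw": 0},
    {"linear": [0, 0, 0], "twist": [0, 0, 0], "jaw": 0}
  ],
  "squeeze": 20
}}

```text
t: 40.05
tcp_pos: [0.5298, 0.1414, 0.0643]
eef_rot: [0.671, -0.223, 0.671, 0.223]
contact_force: [0.0, -1.2, 0.4]
gripper_width: 0.499
```

Run:
```python
from look import *
s=avg(4);rep()
c=env.capture("wrist");T=Twc(c,s);cv2.imwrite("pics/w8.png",c["color"][:,:,::-1])
look("j",s)
```

```text
std [0.02 0.02 0.02] tcp [0.5298 0.1413 0.0642] F [-0.    0.37  0.1 ] M [-0.    0.   -0.02] xax [ 1.e-04  0.e+00 -1.e+00]
t 40.25 tcp [0.5298 0.1413 0.0642] yaw 126.69 xax [ 0.  0. -1.] F [-0.17  0.53 -0.44] j [ 0.214 -0.063  1.901  0.     1.303 -1.997] w 0.502
und 12.04 phi 52.366121598450746 axis-org in jig mm [-0.14941547  0.08889713]
```

View pics/w8.png

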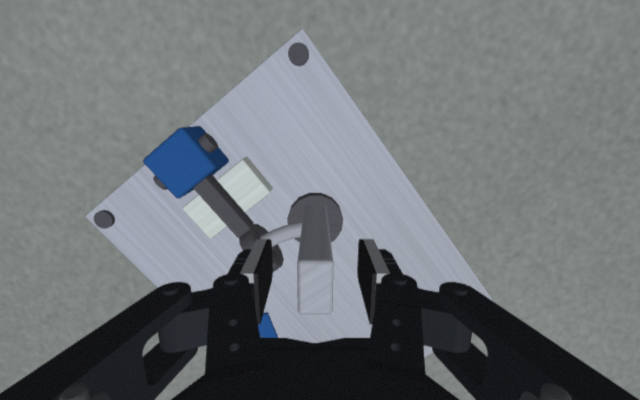

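View pics/side_j.png

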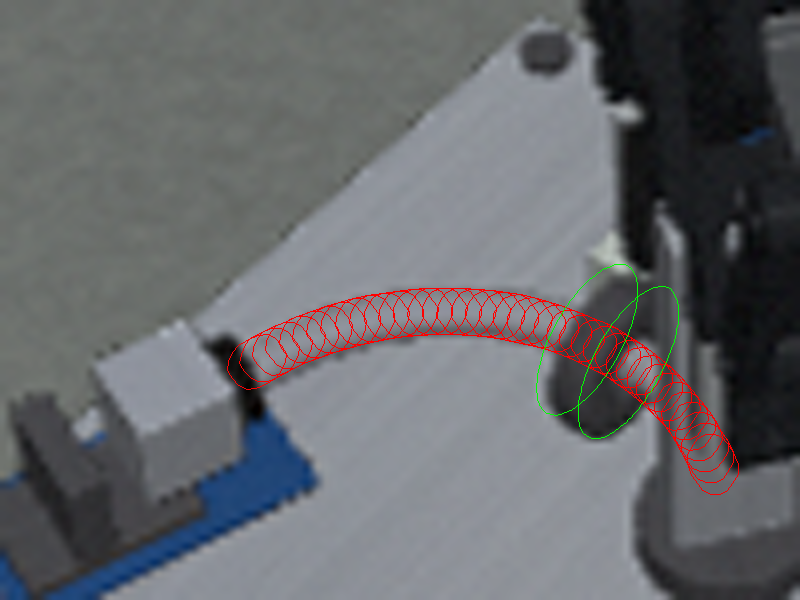

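Released cleanly: the pin is upright, centred between the open pads (grip at about 316,285) and still in place. Retreating straight up.

Emit:
{"op": "carry_out", "data": {
  "commands": [
    {"linear": [-0.03, 0, 0], "twist": [0, 0, 0], "jaw": 0},
    {"linear": [-0.07, 0, 0], "twist": [0, 0, 0], "jaw": 0},
    {"linear": [-0.1, 0, 0], "twist": [0, 0, 0], "jaw": 0},
    {"linear": [-0.12, 0, 0], "twist": [0, 0, 0], "jaw": 0},
    {"linear": [-0.12, 0, 0], "twist": [0, 0, 0], "jaw": 0},
    {"linear": [0, 0, 0], "twist": [0, 0, 0], "jaw": 0},
    {"linear": [0, 0, 0], "twist": [0, 0, 0], "jaw": 0},
    {"linear": [0, 0, 0], "twist": [0, 0, 0], "jaw": 0}
  ]
}}

```text
t: 41.2
tcp_pos: [0.5294, 0.1412, 0.1954]
eef_rot: [0.671, -0.223, 0.672, 0.223]
contact_force: [-0.1, 0.4, 0.5]
gripper_width: 0.498
```

Run:
```python
from fitpin import *
np.set_printoptions(precision=4,suppress=True)
s=avg(3)
c=env.capture("wrist");T=Twc(c,s);cv2.imwrite("pics/w9.png",c["color"][:,:,::-1])
r=env.cut_out("wrist","pin"); print([(x["conf"],x["region"].sum()) for x in r])
for nm,z in [("pin_tip",.032),("bumper",.032),("pin_seat",.032),("eye_centre",.032)]:
    for x in env.tip_of("wrist",nm)[:2]: print(nm,np.round(x["at"],1),round(x["conf"],2),Rj.T@(atz(c,T,x["at"],z)-ORG)*1e3)
cs=env.capture("side");cv2.imwrite("pics/side9.png",cs["color"][:,:,::-1])
th=JA+np.radians(52.37);u=np.array([np.cos(th),np.sin(th)]);pp=ORG[:2]-.055*u
overlay(c,T,[pp[0],pp[1],th],.012,(150,450,100,300),"pics/w9z.png")
```

```text
std [0.04 0.01 0.07] tcp [0.5294 0.1412 0.1951] F [ 0.21 -0.07 -0.11] M [-0.    0.03 -0.  ] xax [-0.0017 -0.0004 -1.    ]
[(0.89, np.int64(1845))]
pin_tip [314.6 238.6] 0.29 [ 2.9069  3.1164 32.    ]
bumper [270.7 259.3] 0.77 [55.5805 -6.9039 32.    ]
pin_seat [274.2 196.1] 0.7 [  7.2134 -59.3923  32.    ]
pin_seat [315.5 225.8] 0.15 [-6.6992 -7.7945 32.    ]
eye_centre [282.2 196.5] 0.72 [  0.9616 -54.0409  32.    ]
```

View pics/w9.png

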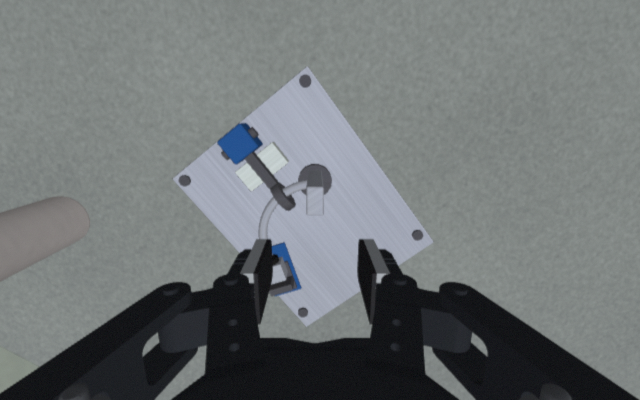

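View pics/w9z.png

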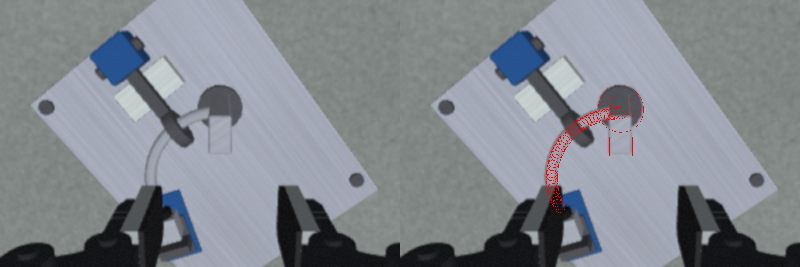

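View pics/side9.png

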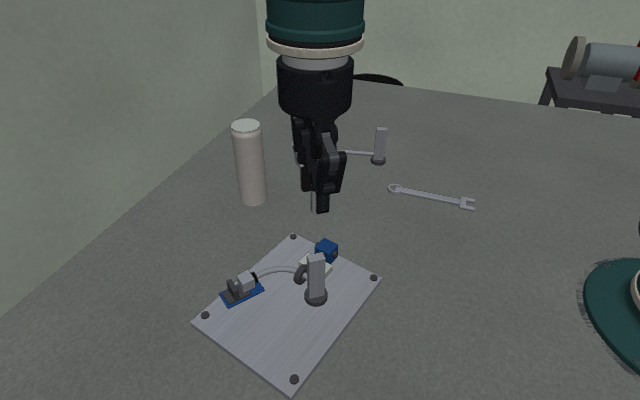

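Run:
```python
from cell import env
print(env.sign_off(), env.sense()["t"])
```

```text
the job is handed in; nothing more can be done
the job is handed in; nothing more can be done
```

I handed the job in at about 41 s of the 72 s. The curved pin is threaded through the eye, the keeper is pushed back against its stop, and the pin stands upright on the jig plate, released.

- **Threading:** I gripped the pin by its flat grip and swung it about the jig axis with its foot about 0.8 mm above the plate. I measured no contact at the eye on the way through.
- **Keeper:** The tip met the rubber at about 40° of pin angle. The keeper slid at roughly 2 N and stopped at about 52.3°, so it moved roughly 11–12 mm.
- **Press:** I pressed twice because the first reading was ambiguous. The first press held about 5.8 N along the push direction. The second rose to about 7.1 N and then 7.7 N, staying above 7 N for about 1.3 s. I then eased off, lowered the foot to the plate, opened the jaws and lifted straight up.

**Last checks:**
- The final wrist and side pictures show the bar through the eye and the tip at the rubber.
- The seat point is about 7 mm from the eye's centre.
- In the side view the straight pin, can and wrench stand where they started. The arm hid the pot, so I did not check it at the end.
- The arm was clear, with force readings back near zero.

**What disagreed:**
- Splitting the contact into rubber and eye forces using the wrist moment did not fully match the direct force reading. It gave about 6.3 N on the rubber at the final press, against 7.7 N direct. For the first press it gave up to 9.5 N on the rubber and about 4 N on the eye. All of these are under 12 N.
- One network guess for the pin tip in the last picture was plainly wrong. Its confidence was 0.29 and the tip was hidden behind a finger, so I ignored it.

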